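# Fetch the mosaic from behind the tesserae jars

### The job

Clear all three tesserae jars off the board and stand them together on the grey side mat, then fetch the little mosaic they hemmed in and lay it gently and flat inside the wooden frame, its long side along the frame's long side. Only after that, put the jars back on the board, each centred on the coaster of its own colour, wherever it stood before. Never knock a jar over, and don't shift the mosaic while you are still clearing the jars.

Things in the scene. Friction and masses are not known exactly. Their poses are not given: they have to be found in the camera images.
- jar_red: Closed jar of red mosaic tesserae with an opaque red screw cap: an upright cylinder 52 mm in diameter over its full height of 105 mm (the cap is the top 27 mm), 0.2 to 0.42 kg, loose. Origin at the centre of its underside, z up. At the start it stands on any one of the three coasters, not necessarily its own.
- jar_blue: Closed jar of blue mosaic tesserae with an opaque blue screw cap: an upright cylinder 52 mm in diameter over its full height of 105 mm (the cap is the top 27 mm), 0.2 to 0.42 kg, loose. Origin at the centre of its underside, z up. At the start it stands on any one of the three coasters, not necessarily its own.
- jar_green: Closed jar of green mosaic tesserae with an opaque green screw cap: an upright cylinder 52 mm in diameter over its full height of 105 mm (the cap is the top 27 mm), 0.2 to 0.42 kg, loose. Origin at the centre of its underside, z up. At the start it stands on any one of the three coasters, not necessarily its own.
- coaster_red: Flat round red coaster, 74 mm in diameter, 4 mm thick, fixed on a brown wooden board; the home of the red jar. Origin at the centre of its underside, which is 10 mm above the table, so a jar on it has its underside 14 mm above the table.
- coaster_blue: Flat round blue coaster, 74 mm in diameter, 4 mm thick, fixed on a brown wooden board; the home of the blue jar. Origin at the centre of its underside, which is 10 mm above the table, so a jar on it has its underside 14 mm above the table.
- coaster_green: Flat round green coaster, 74 mm in diameter, 4 mm thick, fixed on a brown wooden board; the home of the green jar. Origin at the centre of its underside, which is 10 mm above the table, so a jar on it has its underside 14 mm above the table.
- board: Brown wooden board, fixed: 200 mm (its x) by 250 mm (its y), 10 mm thick, with a darker rail, 26 mm high above the table, along its far edge (its +x, away from the robot), the rail's inner face 80 mm from the origin. Origin on the table, about under the mosaic. In its frame the coasters lie at x, y = (0, 68), (0, -68) and (-75, 0) mm, which colour where differs each time.
- mosaic: Small mosaic medallion, a loose rigid tile-topped block 64 mm (its x) by 40 mm (its y) by 24 mm high, 0.12 to 0.2 kg, white, blue, gold and terracotta tesserae on plaster. At the start it lies on the board (underside 10 mm above the table), hemmed in by the three jars and their coasters. Origin at the centre of its underside.
- mat: Grey fabric-covered parking mat, 250 mm (its x) by 130 mm (its y), 3 mm thick, fixed on the table to the left or the right of the board: the side area. Origin at the centre of its underside, on the table.
- frame: Shallow wooden frame with a dark rim and a pale floor, fixed on the table on the side of the board opposite the mat. Outside 108 mm (its x) by 84 mm (its y); inside 84 by 60 mm; floor 5 mm above the table, rim 12 mm wide and 11 mm high above the table. Origin at the centre of its underside, on the table.

How it is judged:
On the way, in this order (a step that is already met when the one before it is completed fails the run):
1. all three jars stand released on the side mat, the mosaic still in its place (within 30 mm) (x of jar_red in the frame of mat between -0.125 and 0.125 m and y of jar_red in the frame of mat between -0.065 and 0.065 m and height (world z) of each of jar_red, jar_blue, jar_green below 0.008 m and angle between each of jar_red, jar_blue, jar_green's own z axis and vertical below 0.1 rad and linear speed of each of jar_red, jar_blue, jar_green below 0.03 m/s and contact force between the fingers and jar_red below 0.1 N and x of jar_blue in the frame of mat between -0.125 and 0.125 m and y of jar_blue in the frame of mat between -0.065 and 0.065 m and contact force between the fingers and jar_blue below 0.1 N and x of jar_green in the frame of mat between -0.125 and 0.125 m and y of jar_green in the frame of mat between -0.065 and 0.065 m and contact force between the fingers and jar_green below 0.1 N and distance of mosaic from where it was at the start of the episode below 0.03 m), for 0.2 s.
2. the mosaic lies released and flat in the frame, long side along long side, while the jars are still on the mat (horizontal distance between mosaic and frame below 0.015 m and z of mosaic in the frame of frame between 0.002 and 0.009 m and angle between mosaic's own z axis and vertical below 0.08 rad and angle between the x axis of mosaic and the x axis of frame, either way round below 0.22 rad and linear speed of each of mosaic, jar_red, jar_blue, jar_green below 0.03 m/s and contact force between the fingers and mosaic below 0.1 N and x of jar_red in the frame of mat between -0.125 and 0.125 m and y of jar_red in the frame of mat between -0.065 and 0.065 m and height (world z) of each of jar_red, jar_blue, jar_green below 0.008 m and angle between each of jar_red, jar_blue, jar_green's own z axis and vertical below 0.1 rad and contact force between the fingers and jar_red below 0.1 N and x of jar_blue in the frame of mat between -0.125 and 0.125 m and y of jar_blue in the frame of mat between -0.065 and 0.065 m and contact force between the fingers and jar_blue below 0.1 N and x of jar_green in the frame of mat between -0.125 and 0.125 m and y of jar_green in the frame of mat between -0.065 and 0.065 m and contact force between the fingers and jar_green below 0.1 N), for 0.2 s.
At the end, for the whole second after the job is handed in: The mosaic lies flat in the frame (centre within 15 mm of the frame's, long sides aligned within 0.22 rad), and each jar stands upright on the coaster of its own colour, centred within 14 mm; all released and at rest (horizontal distance between mosaic and frame below 0.015 m and z of mosaic in the frame of frame between 0.002 and 0.009 m and angle between mosaic's own z axis and vertical below 0.08 rad and angle between the x axis of mosaic and the x axis of frame, either way round below 0.22 rad and linear speed of each of mosaic, jar_red, jar_blue, jar_green below 0.03 m/s and contact force between the fingers and mosaic below 0.1 N and horizontal distance between jar_red and coaster_red below 0.014 m and z of jar_red in the frame of coaster_red between 0.001 and 0.008 m and angle between each of jar_red, jar_blue, jar_green's own z axis and vertical below 0.1 rad and contact force between the fingers and jar_red below 0.1 N and horizontal distance between jar_blue and coaster_blue below 0.014 m and z of jar_blue in the frame of coaster_blue between 0.001 and 0.008 m and contact force between the fingers and jar_blue below 0.1 N and horizontal distance between jar_green and coaster_green below 0.014 m and z of jar_green in the frame of coaster_green between 0.001 and 0.008 m and contact force between the fingers and jar_green below 0.1 N); the robot touches nothing.
It fails at once if a jar is knocked over (tilted beyond 0.6 rad) (angle between any of jar_red, jar_blue, jar_green's own z axis and vertical above 0.6 rad).
It fails at once if the mosaic is dropped into the frame (faster than 0.7 m/s there) (linear speed of mosaic above 0.7 m/s and horizontal distance between mosaic and frame below 0.06 m and height (world z) of mosaic below 0.06 m).
It also fails if it takes over 141 s, if anything falls off the work surface, if the arm or the gripper's body presses on something with over 40 N, if the wrist force passes 120 N, or if a joint passes its speed limit or range.

### The arm

A 6-joint arm with a two-finger parallel gripper is mounted at the origin on the work surface. World frame = base frame: x ahead of the robot, y to its left, z up, the work surface at z = 0. Lengths are in m, angles in rad, forces in N, time in s.
With the tool pointing down it reaches from about 0.35 to 0.775 m from the base axis. Payload 5.5 kg.
Tool frame: the origin (TCP) lies at the very end of the fingers, on their centre line; the grasp point (between the pads) lies env.grasp_offset behind it (env.grasp_offset is the distance from the TCP to the grasp point, in m); x points along the fingers, y is the direction in which the jaws open and shut, and the axes are right-handed (so a half turn about x gives the same grasp; the last joint's range is limited). The gripper opens to 85 mm and grips with 20 to 120 N. Pads are 22 mm wide; open, the fingers measure 114 mm over their backs; the gripper's body (76 mm by 85 mm) begins 54 mm behind the grasp point. The pads swing forward as they close: fully open they stand 13 mm farther back than shut.
Start: joints at [-1.301, 0.313, 0.046, 1.304, 0, 1.431], TCP at [0.229, -0.527, 0.201] pointing down, gripper open.
Joint ranges: [-2.76, 2.76], [-0.86, 1.69], [-1.03, 1.26], [-2.2, 2.34], [-1.47, 1.5], [-3.14, 3.14]. Speed limits (rad/s): [2.57, 2.57, 3.14, 3.14, 3.14, 3.14].

### API

Orientations are given as a unit quaternion [w, x, y, z].
In Python, from workcell import get_state, viewer, job, env gives the robot as it stands.
- The arm moves only by the tool send_rows, never from a script. Its argument "plan" is a list of rows, each a list of 6 numbers: the shift along the tool's x, y, z in mm, then the turn, a rotation vector about the tool's x, y, z in degrees. A call has exactly 10 rows; each row is the pose to reach, as a shift and turn from the pose commanded when the call began, along the tool's axes at that moment; what a row does not reach only later rows make up. A row lasts 1/8 s, in which the tool goes at most 62.5 mm and 10.7 degrees, less where a joint would pass 70% of its speed; a pose out of reach is approached as far as the arm can. A call with a gripper value outside its range is refused whole. "claw" is the finger opening in mm, from 0 to 85.4, set as the call begins (left out, the last holds). The fingers move at their own pace and stop on an object; "newtons" is the grip in N (left out, the last holds). Time passes only in rows, so rows that repeat a pose let the fingers close, or fill a call up. It gives the time, the measured TCP pose, the force and the opening at its end, in the units of the state.
- get_state(): the state, without advancing time (a new reading comes with each control period).
- viewer.read_camera(name): name is "scene" or "top" or "wrist"; returns a dict with "frame" (384x512x3 uint8, blue, green, red), "mtx" (3x3 intrinsics, pixels), "rvec" (rotation vector, rad) and "tvec" (3), from world to camera coordinates, as OpenCV has them. Camera axes: x right, y down, z forward; pixel columns grow to the right and rows downward; lengths in m; the calibration is good to about 2 mm. A picture is of the moment at which its call begins. There is no depth.
- job.hand_in(): hands the job in, once; it reports no verdict.
The state is a dict: "clock": time; "joint_pos": joint angles; "qvel": joint speeds; "tau": joint torques, N m; "tcp_pos": TCP position; "orientation": TCP orientation; "wrist_force": force on the tool from outside, world axes, zero at the start; "ft_torque": the same for the moment, N m; "finger_gap": finger opening in m.
Only numpy, scipy, OpenCV 4.12 (cv2) and the standard library are available. Lean on these libraries where they do the work, as an engineer would, in place of code of your own. Each camera call takes 0.05 s, during which the arm holds its last target.

## Working session

There is one attempt and no reset: what is moved stays moved. The work goes in short steps, Python scripts to look and compute and a tool call to move; the robot and the scene stay as the last step left them, time stands still between calls to the robot, and variables do not carry over. Pictures are saved under pics/ and viewed, and the job is handed in when it is done.

Besides the shell and the picture viewer there is one more tool, called in YAML: its name, and indented under it one key for each argument. send_rows: Moves the arm, as the interface text tells. Its arguments: {"type":"object","properties":{"plan":{"type":"array"},"claw":{"type":"number"},"newtons":{"type":"number"}},"required":["plan"]}

```bash
ls; mkdir -p pics
python3 - <<'E'
from workcell import get_state, viewer, job, env
import cv2
s=get_state()
for k,v in s.items(): print(k,v)
print(env.grasp_offset)
for n in("scene","top","wrist"):
    c=viewer.read_camera(n); cv2.imwrite(f"pics/a_{n}.png",c["frame"]); print(n,c["mtx"].tolist(),c["rvec"],c["tvec"])
E
```

```text
pics
clock 0.0
joint_pos [-1.30059779e+00  3.13979889e-01  4.49727706e-02  1.30360615e+00
 -7.14430132e-06  1.43121138e+00]
qvel [ 0.002134    0.00057845 -0.00042157  0.00047959 -0.00177769 -0.00043829]
tau [ 4.14237311e-04 -4.80628109e+01  2.98531687e+01  1.92878558e-02
 -1.50087935e-04 -9.81591938e-06]
tcp_pos [ 0.22892909 -0.52683937  0.20021806]
orientation [-0.14322787 -0.69227151 -0.14450957  0.6923604 ]
wrist_force [0.26219274 0.25228337 0.57366717]
ft_torque [ 0.05628476 -0.03908858  0.01385862]
finger_gap 0.08505793625600575
0.0187
scene [[397.53787701652095, 0.0, 260.02993152304373], [0.0, 397.53787701652095, 190.42597599089027], [0.0, 0.0, 1.0]] [ 2.152024    1.07282228 -0.41761724] [-0.31846743 -0.29476587  1.16958286]
top [[427.7520032158161, 0.0, 261.5917299265664], [0.0, 427.7520032158161, 190.65140298719322], [0.0, 0.0, 1.0]] [ 2.19306705 -2.19470673  0.08225726] [-0.02321184  0.56526085  0.95683329]
wrist [[301.1536481232506, 0.0, 250.79689562333496], [0.0, 301.1536481232506, 190.28650048900533], [0.0, 0.0, 1.0]] [-2.42174188  1.58694725  0.23222538] [-0.57372146 -0.03687694  0.37923548]
```

View pics/a_top.png

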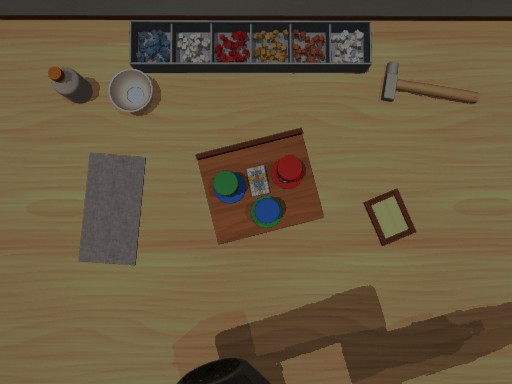

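View pics/a_scene.png

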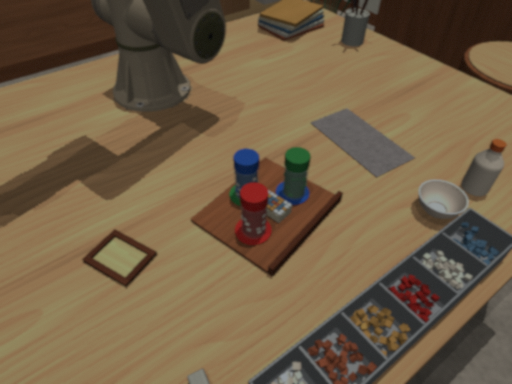

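View pics/a_wrist.png

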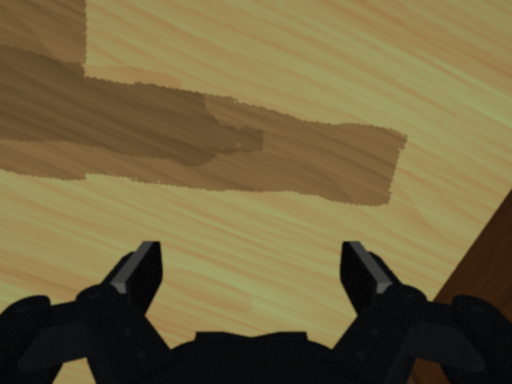

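Top view: mat left (+y) around px (113,209); frame right at (390,217); board at (260,187). The green jar is on the blue coaster, the blue jar on the green one, and red on its own. Next I'll measure them.

```bash
cat > h.py <<'E'
import numpy as np, cv2
from workcell import get_state, viewer, job, env
def ray(c,uv,z):
    uv=np.atleast_2d(np.array(uv,float)); R,_=cv2.Rodrigues(np.array(c["rvec"],float)); t=np.array(c["tvec"],float).ravel()
    K=np.array(c["mtx"]); d=(R.T@np.linalg.inv(K)@np.c_[uv,np.ones(len(uv))].T).T; o=-R.T@t
    return o+d*((z-o[2])/d[:,2])[:,None]
def proj(c,P):
    return cv2.projectPoints(np.atleast_2d(np.array(P,float)),np.array(c["rvec"],float),np.array(c["tvec"],float),np.array(c["mtx"]),None)[0].reshape(-1,2)
E
python3 - <<'E'
from h import *
c=viewer.read_camera("top"); f=c["frame"]
cv2.imwrite("pics/b_board.png",cv2.resize(f[120:250,185:335],None,fx=5,fy=4.6,interpolation=cv2.INTER_CUBIC)[:600])
crop=f[185:250,355:425]; cv2.imwrite("pics/b_frame.png",cv2.resize(crop,None,fx=8,fy=8,interpolation=cv2.INTER_CUBIC))
hsv=cv2.cvtColor(f,cv2.COLOR_BGR2HSV)
for p in [(113,209),(100,200),(390,217),(375,220),(240,225),(228,183),(223,197),(258,180),(268,209),(290,167),(303,180),(258,222),(50,150)]: print(p,hsv[p[1],p[0]],f[p[1],p[0]])
print(-cv2.Rodrigues(np.array(c["rvec"]))[0].T@np.array(c["tvec"]))
E
```

```text
(113, 209) [ 4 24 86] [78 79 86]
(100, 200) [ 4 23 89] [81 82 89]
(390, 217) [ 29  89 123] [ 80 122 123]
(375, 220) [  9 175  67] [21 35 67]
(240, 225) [ 11 169 107] [ 36  63 107]
(228, 183) [ 66 155  94] [48 94 37]
(223, 197) [109 185 109] [109  58  30]
(258, 180) [  9 172 110] [ 36  57 110]
(268, 209) [109 194 122] [122  64  29]
(290, 167) [  1 207 121] [ 23  27 121]
(303, 180) [ 12 172  95] [31 56 95]
(258, 222) [ 67 154  83] [44 83 33]
(50, 150) [ 21 107 121] [ 70 105 121]
[ 0.50262274 -0.01319033  0.99135511]
```

View pics/b_board.png

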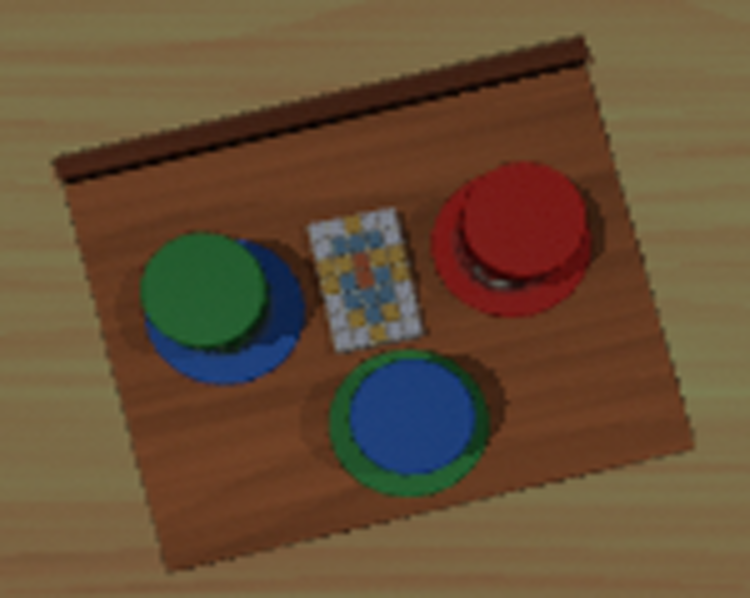

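View pics/b_frame.png

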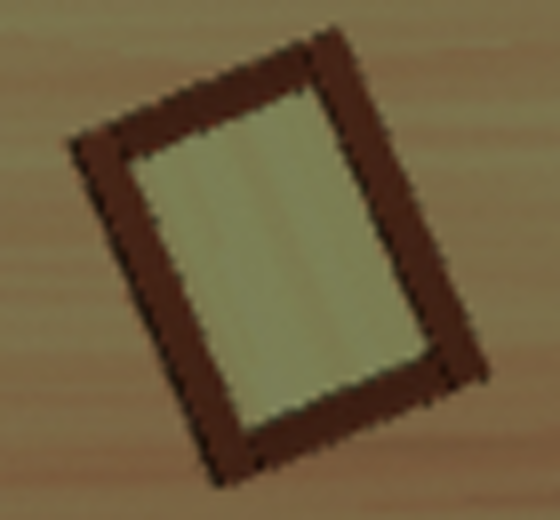

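```bash
cat > m.py <<'E'
from h import *
c=viewer.read_camera("top"); f=c["frame"]; hsv=cv2.cvtColor(f,cv2.COLOR_BGR2HSV)
def comp(m,seed):
    m=m.astype(np.uint8); n,l,st,ce=cv2.connectedComponentsWithStats(m)
    return (l==l[seed[1],seed[0]]).astype(np.uint8)
def rect(m,z,name):
    cn=max(cv2.findContours(m,0,cv2.CHAIN_APPROX_NONE)[0],key=cv2.contourArea)
    h=cv2.convexHull(cn).reshape(-1,2); P=ray(c,h,z)[:,:2].astype(np.float32)*1000
    (cx,cy),(w,hh),a=cv2.minAreaRect(P)
    if w<hh: a+=90; w,hh=hh,w
    print(name,"c",np.round([cx,cy],1),"size",round(w,1),round(hh,1),"long angle",round((a+90)%180-90,2)); return cn
mat=comp(hsv[...,1]<60,(113,209)); rect(mat,.003,"mat")
S=(hsv[...,1]>130)
fr=comp(S,(375,220)); rect(fr,.011,"frame")
fl=comp((hsv[...,1]<125),(390,217)); rect(fl,.005,"floor")
b=comp(S,(240,225)); cn=rect(b,.010,"board(rail off)")
ap=cv2.minAreaRect(cn); q=cv2.boxPoints(ap); print("board corners px",q.round(1).tolist(), ray(c,q,.010)[:,:2].round(4).tolist(),"at rail z",ray(c,q,.026)[:,:2].round(4).tolist())
# mosaic = non-saturated or off-hue within hole area
roi=np.zeros(f.shape[:2],np.uint8); roi[160:200,244:274]=1
mo=((f[...,0].astype(int)>65))&(roi>0)
mo=cv2.morphologyEx(mo.astype(np.uint8),cv2.MORPH_CLOSE,np.ones((3,3))); mo=comp(mo,(258,185)); rect(mo,.034,"mosaic")
H=hsv[...,0]
for nm,lo,hi in(("g",50,85),("b",98,125),("r",0,5)):
    mm=((H>=lo)&(H<=hi)&(hsv[...,1]>120)&(hsv[...,2]>40)).astype(np.uint8); mm[:120]=0; mm[250:]=0; mm[:,:190]=0; mm[:,330:]=0
    cs=cv2.findContours(mm,cv2.RETR_EXTERNAL,cv2.CHAIN_APPROX_NONE)[0]
    for k in cs:
        if cv2.contourArea(k)>60:
            (u,v),r=cv2.minEnclosingCircle(k); print(nm,(u,v),r,"area",cv2.contourArea(k),"z119",ray(c,(u,v),.119)[0,:2].round(4),"z14",ray(c,(u,v),.014)[0,:2].round(4),"r z119",r*(.991-.119)/427.75,"r z14",r*(.977)/427.75)
E
python3 m.py
```

```text
mat c [525.9 320.6] size 249.2 129.8 long angle -4.49
frame c [ 504.4 -316.8] size 109.7 87.1 long angle 22.79
floor c [ 505.6 -319.1] size 85.4 59.8 long angle 22.65
board(rail off) c [578.4 -19.9] size 254.3 215.9 long angle -75.61
board corners px [[194.89999389648438, 153.5], [301.5, 126.9000015258789], [324.20001220703125, 217.89999389648438], [217.60000610351562, 244.60000610351562]] [[0.6517, 0.1302], [0.7142, -0.1166], [0.503, -0.1673], [0.4427, 0.0765]] at rail z [[0.6493, 0.1278], [0.7108, -0.1149], [0.503, -0.1648], [0.4437, 0.0751]]
mosaic c [587.4 -14.4] size 64.6 40.6 long angle 11.95
g (266.3333435058594, 211.5) 15.864971160888672 area 747.0 z119 [ 0.5162 -0.0322] z14 [ 0.5178 -0.0345] r z119 0.03234191666229087 r z14 0.036236298829195164
g (225.5, 182.85714721679688) 12.682442665100098 area 454.0 z119 [0.5748 0.0512] z14 [0.5834 0.059 ] r z119 0.02585409702856174 r z14 0.028967262381771584
b (267.0362243652344, 210.3115997314453) 12.48359203338623 area 456.5 z119 [ 0.5186 -0.0336] z14 [ 0.5205 -0.0361] r z119 0.02544872531411524 r z14 0.028513078706296546
b (229.52174377441406, 187.2391357421875) 15.765464782714844 area 252.5 z119 [0.5658 0.043 ] z14 [0.5734 0.0497] r z119 0.03213906555354142 r z14 0.0360090218415252
r (287.2734680175781, 171.56629943847656) 16.980361938476562 area 799.0 z119 [ 0.598  -0.0753] z14 [ 0.6094 -0.0827] r z119 0.03461572322700541 r z14 0.03878390090915628
```

```bash
cat >> h.py <<'E'
from scipy.spatial.transform import Rotation as R_
def rot(s=None):
    s=s or get_state(); return R_.from_quat(np.array(s["orientation"])[[1,2,3,0]])
def delta(target,yaw=None,R=None,p=None):
    """shift in tool mm & rotvec deg from (p,R) to target pos (m), tool y along world yaw deg, tool x down"""
    s=get_state(); R=R or rot(s); p=np.array(s["tcp_pos"] if p is None else p)
    d=R.inv().apply(np.array(target)-p)*1000
    o=np.zeros(3)
    if yaw is not None:
        a=np.radians(yaw); x=np.array([0,0,-1.]); y=np.array([np.cos(a),np.sin(a),0]); T=R_.from_matrix(np.c_[x,y,np.cross(x,y)])
        o=np.degrees((R.inv()*T).as_rotvec())
    return d.round(1),o.round(2)
def show():
    s=get_state(); M=rot(s).as_matrix(); print("t",round(s["clock"],2),"tcp",(np.array(s["tcp_pos"])*1000).round(1),"gap",round(s["finger_gap"]*1000,1),"F",np.round(s["wrist_force"],1),"yaw",round(float(np.degrees(np.arctan2(M[1,1],M[0,1]))),2),"down",M[:,0].round(3),"q",np.round(s["joint_pos"],2))
E
python3 - <<'E'
from h import *
show(); print(rot().as_matrix().round(3))
for y in(90,-90): print(y,delta((.5186,-.034,.2),y))
E
```

```text
t 0.25 tcp [ 229.  -527.2  200.7] gap 85.5 F [-0.4  0.6 -0.7] yaw -66.52 down [-0.     0.001 -1.   ] q [-1.3   0.31  0.05  1.3  -0.    1.43]
[[-0.     0.398 -0.917]
 [ 0.001 -0.917 -0.398]
 [-1.    -0.001 -0.   ]]
90 (array([   1. , -337. , -462.1]), array([-1.5652e+02, -6.0000e-02,  1.0000e-02]))
-90 (array([   1. , -337. , -462.1]), array([23.48,  0.  ,  0.05]))
```

send_rows:
  plan:
    - [0,-20,-28,-10.4,0,0]
    - [0,-48,-66,-20.8,0,0]
    - [0,-78,-107,-31.2,0,0]
    - [0,-108,-148,-41.6,0,0]
    - [0,-138,-189,-52,0,0]
    - [0,-168,-230,-62.4,0,0]
    - [0,-198,-271,-72.8,0,0]
    - [0,-228,-312,-83.2,0,0]
    - [0,-258,-353,-93.6,0,0]
    - [0,-283,-388,-104,0,0]
  claw: 85
  newtons: 40

```text
clock: 1.5
tcp_pos: [0.4729, -0.1115, 0.2012]
orientation: [0.635, 0.311, 0.635, -0.311]
wrist_force: [1.0, -0.0, -1.0]
finger_gap: 0.0848
```

Run:
```python
from h import *
show(); print(delta((.5186,-.034,.2),90)); c=viewer.read_camera("top")
# red cap: pixels top
f=c["frame"];hsv=cv2.cvtColor(f,cv2.COLOR_BGR2HSV)
print(ray(c,[(290,167.6)],.119))
cv2.imwrite("pics/c_top.png",f)
```

```text
t 1.5 tcp [ 472.9 -111.5  201.2] gap 84.8 F [ 1. -0. -1.] yaw 37.87 down [ 0. -0. -1.] q [-0.4   0.14 -0.18  1.25 -0.    0.51]
(array([  1.2,  83.6, -33.1]), array([-5.213e+01,  3.000e-02, -0.000e+00]))
[[ 0.60614539 -0.08091087  0.119     ]]
```

send_rows:
  plan:
    - [0,14,-6,-10.4,0,0]
    - [0,31,-12,-20.8,0,0]
    - [0,48,-19,-31.2,0,0]
    - [0,65,-26,-41.6,0,0]
    - [0,78,-31,-52.1,0,0]
    - [0,83.5,-33,-52.1,0,0]
    - [20,83.5,-33,-52.1,0,0]
    - [45,83.5,-33,-52.1,0,0]
    - [55,83.5,-33,-52.1,0,0]
    - [60,83.5,-33,-52.1,0,0]

```text
clock: 2.8
tcp_pos: [0.5182, -0.0365, 0.1408]
orientation: [0.707, 0.003, 0.707, -0.003]
wrist_force: [0.1, -0.1, 1.0]
finger_gap: 0.0851
```

Run:
```python
from h import *
show(); print(delta((.5182,-.034,.061),90)); c=viewer.read_camera("wrist")
cv2.imwrite("pics/d_w.png",c["frame"])
for p in [(.519,-.034,.119),(.575,.0505,.119),(.607,-.0815,.119)]: print(proj(c,p))
```

```text
t 2.8 tcp [518.2 -36.5 140.8] gap 85.1 F [ 0.1 -0.1  1. ] yaw 89.46 down [-0.001 -0.    -1.   ] q [-0.22  0.23 -0.21  1.13 -0.   -0.22]
(array([79.8,  2.5,  0.1]), array([-0.54, -0.03,  0.  ]))
[[254.18718666 212.15070104]]
[[369.23235033 282.49026352]]
[[192.97489324 320.39945255]]
```

View pics/d_w.png

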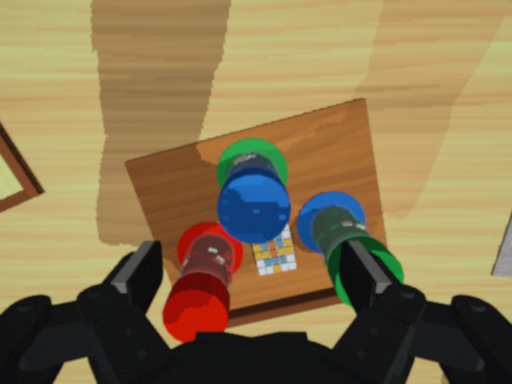

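send_rows:
  plan:
    - [15,0,1,0,0,0]
    - [35,0,1,0,0,0]
    - [55,0,1,0,0,0]
    - [70,0,1,0,0,0]
    - [78,0,1,0,0,0]
    - [80,0,1,0,0,0]
    - [80,0,1,0,0,0]
    - [80,0,1,0,0,0]
    - [80,0,1,0,0,0]
    - [80,0,1,0,0,0]

```text
clock: 4.1
tcp_pos: [0.5196, -0.0363, 0.0613]
orientation: [0.707, 0.003, 0.707, -0.003]
wrist_force: [0.9, 0.5, -0.2]
finger_gap: 0.0843
```

Run:
```python
from h import *
show(); print(rot().as_matrix().round(2))
```

```text
t 4.1 tcp [519.6 -36.3  61.3] gap 84.3 F [ 0.9  0.5 -0.2] yaw 89.58 down [ 0.001 -0.    -1.   ] q [-0.22  0.3  -0.34  0.94 -0.   -0.22]
[[ 0.    0.01  1.  ]
 [-0.    1.   -0.01]
 [-1.   -0.    0.  ]]
```

send_rows:
  plan:
    - [0,2,-2,0,0,0]
    - [0,2,-2,0,0,0]
    - [0,2,-2,0,0,0]
    - [0,2,-2,0,0,0]
    - [0,2,-2,0,0,0]
    - [0,2,-2,0,0,0]
    - [0,2,-2,0,0,0]
    - [0,2,-2,0,0,0]
    - [0,2,-2,0,0,0]
    - [0,2,-2,0,0,0]
  claw: 40
  newtons: 40

```text
clock: 5.35
tcp_pos: [0.5175, -0.0343, 0.0613]
orientation: [0.707, 0.003, 0.707, -0.003]
wrist_force: [-1.8, 0.3, 5.0]
finger_gap: 0.0507
```

Run:
```python
from h import *
show(); print(delta((.447,.327,.061)))
c=viewer.read_camera("scene"); cv2.imwrite("pics/e.png",c["frame"][100:300,150:420])
```

```text
t 5.35 tcp [517.5 -34.3  61.3] gap 50.7 F [-1.8  0.3  5. ] yaw 89.58 down [ 0. -0. -1.] q [-0.22  0.29 -0.34  0.94  0.   -0.21]
(array([ 3.000e-01,  3.607e+02, -7.310e+01]), array([0., 0., 0.]))
```

View pics/e.png

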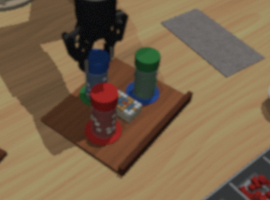

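send_rows:
  plan:
    - [-8,0,0,0,0,0]
    - [-22,0,0,0,0,0]
    - [-38,5,-1,0,0,0]
    - [-48,25,-5,0,0,0]
    - [-50,60,-12,0,0,0]
    - [-50,100,-20,0,0,0]
    - [-50,145,-29,0,0,0]
    - [-50,190,-38,0,0,0]
    - [-50,235,-47,0,0,0]
    - [-50,275,-56,0,0,0]

```text
clock: 6.65
tcp_pos: [0.4621, 0.2439, 0.1117]
orientation: [0.707, 0.002, 0.707, -0.002]
wrist_force: [0.7, -0.0, -3.5]
finger_gap: 0.0509
```

Run:
```python
from h import *
show(); print(delta((.447,.327,.050),90))
```

```text
t 6.65 tcp [462.1 243.9 111.7] gap 50.9 F [ 0.7 -0.  -3.5] yaw 89.66 down [ 0.     0.001 -1.   ] q [ 0.33  0.26 -0.25  1.06  0.    0.34]
(array([ 61.7,  83. , -15.6]), array([-0.34,  0.02, -0.03]))
```

send_rows:
  plan:
    - [0,35,-7,0,0,0]
    - [0,62,-12,0,0,0]
    - [0,78,-14,0,0,0]
    - [5,84,-15,0,0,0]
    - [20,84,-15,0,0,0]
    - [38,84,-15,0,0,0]
    - [50,84,-15,0,0,0]
    - [56,84,-15,0,0,0]
    - [60,84,-15,0,0,0]
    - [61,84,-15,0,0,0]

```text
clock: 7.9
tcp_pos: [0.4495, 0.3251, 0.0504]
orientation: [0.707, 0.003, 0.707, -0.003]
wrist_force: [-0.8, -0.7, 0.7]
finger_gap: 0.0509
```

Run:
```python
from h import *
show()
```

```text
t 7.9 tcp [449.5 325.1  50.4] gap 50.9 F [-0.8 -0.7  0.7] yaw 89.56 down [ 0.001 -0.    -1.   ] q [ 0.48  0.36 -0.27  0.94 -0.    0.49]
```

send_rows:
  plan:
    - [0,0,0,0,0,0]
    - [0,0,0,0,0,0]
    - [0,0,0,0,0,0]
    - [0,0,0,0,0,0]
    - [0,0,0,0,0,0]
    - [-5,0,0,0,0,0]
    - [-20,0,0,0,0,0]
    - [-45,0,0,0,0,0]
    - [-75,0,0,0,0,0]
    - [-105,0,0,0,0,0]
  claw: 85

```text
clock: 9.15
tcp_pos: [0.4492, 0.3253, 0.1572]
orientation: [0.707, 0.003, 0.707, -0.002]
wrist_force: [0.6, -0.1, -0.3]
finger_gap: 0.0848
```

Run:
```python
from h import *
show(); print(delta((.574,.050,.061),90))
c=viewer.read_camera("top"); cv2.imwrite("pics/f.png",c["frame"])
c=viewer.read_camera("scene"); cv2.imwrite("pics/f2.png",c["frame"])
```

```text
t 9.15 tcp [449.2 325.3 157.2] gap 84.8 F [ 0.6 -0.1 -0.3] yaw 89.58 down [ 0.001  0.    -1.   ] q [ 0.48  0.29 -0.1   1.19 -0.    0.49]
(array([  96.2, -274.4,  126.7]), array([-0.42,  0.06, -0.02]))
```

View pics/f2.png

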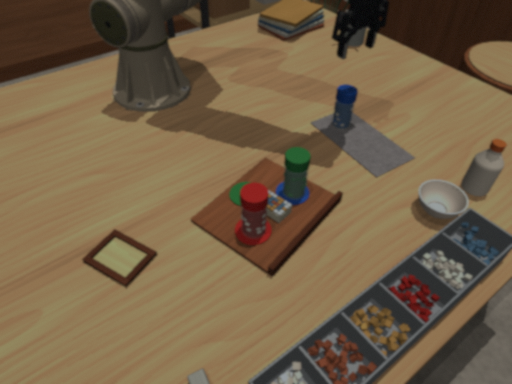

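The blue jar stands upright at the near end of the mat, around scene px (344,105). Next is the green jar.

send_rows:
  plan:
    - [0,-15,7,0,0,0]
    - [0,-50,23,0,0,0]
    - [0,-100,46,0,0,0]
    - [0,-150,69,0,0,0]
    - [0,-200,92,0,0,0]
    - [0,-240,111,0,0,0]
    - [0,-265,123,0,0,0]
    - [0,-274,126,0,0,0]
    - [0,-274,126,0,0,0]
    - [15,-274,126,0,0,0]

```text
clock: 10.5
tcp_pos: [0.5734, 0.0512, 0.1405]
orientation: [0.708, 0.002, 0.706, -0.002]
wrist_force: [0.6, -0.4, 0.4]
finger_gap: 0.0851
```

send_rows:
  plan:
    - [20,0,0,0,0,0]
    - [40,0,0,0,0,0]
    - [60,0,0,0,0,0]
    - [74,0,0,0,0,0]
    - [80,0,0,0,0,0]
    - [81,0,0,0,0,0]
    - [81,0,0,0,0,0]
    - [81,0,0,0,0,0]
    - [81,0,0,0,0,0]
    - [81,0,0,0,0,0]

```text
clock: 11.75
tcp_pos: [0.5732, 0.0502, 0.0593]
orientation: [0.707, 0.003, 0.707, -0.003]
wrist_force: [-0.3, 0.9, 0.7]
finger_gap: 0.0846
```

Run:
```python
from h import *
show(); print(delta((.574,.050,.061),90))
c=viewer.read_camera("scene"); cv2.imwrite("pics/g.png",cv2.resize(c["frame"][100:300,150:420],None,fx=2,fy=2))
```

```text
t 11.75 tcp [573.2  50.2  59.3] gap 84.6 F [-0.3  0.9  0.7] yaw 89.57 down [ 0. -0. -1.] q [-0.05  0.39 -0.2   0.98 -0.   -0.04]
(array([-1.7, -0.2,  0.8]), array([-0.43,  0.03,  0.01]))
```

View pics/g.png

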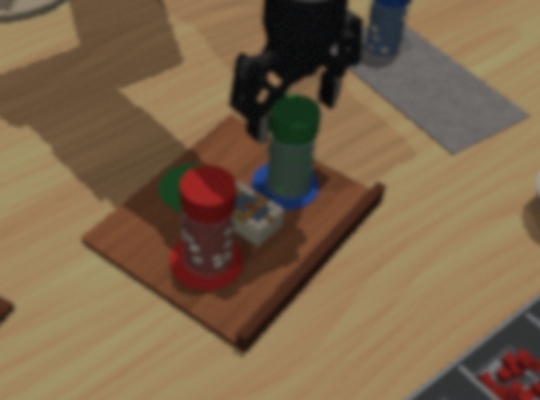

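The fingers straddle the green cap, so I'll close.

send_rows:
  plan:
    - [0,0,0,0,0,0]
    - [0,0,0,0,0,0]
    - [0,0,0,0,0,0]
    - [0,0,0,0,0,0]
    - [0,0,0,0,0,0]
    - [0,0,0,0,0,0]
    - [0,0,0,0,0,0]
    - [-8,0,0,0,0,0]
    - [-22,0,0,0,0,0]
    - [-38,0,0,0,0,0]
  claw: 40

```text
clock: 13.05
tcp_pos: [0.5727, 0.0502, 0.0977]
orientation: [0.707, 0.003, 0.707, -0.003]
wrist_force: [0.2, -0.5, -3.1]
finger_gap: 0.0508
```

Run:
```python
from h import *
show(); print(delta((.527,.3205,.048),90))
```

```text
t 13.05 tcp [572.7  50.2  97.7] gap 50.8 F [ 0.2 -0.5 -3.1] yaw 89.57 down [-0.001 -0.    -1.   ] q [-0.05  0.36 -0.14  1.07 -0.   -0.04]
(array([ 49.7, 270. , -47.7]), array([-0.43, -0.05,  0.01]))
```

send_rows:
  plan:
    - [-8,10,-2,0,0,0]
    - [-10,35,-6,0,0,0]
    - [-10,70,-12,0,0,0]
    - [-10,110,-19,0,0,0]
    - [-10,155,-27,0,0,0]
    - [-10,195,-34,0,0,0]
    - [-10,230,-41,0,0,0]
    - [-10,255,-45,0,0,0]
    - [-8,267,-47,0,0,0]
    - [0,270,-47,0,0,0]

```text
clock: 14.3
tcp_pos: [0.5281, 0.3214, 0.0973]
orientation: [0.708, 0.002, 0.707, -0.002]
wrist_force: [-0.3, 0.9, -3.1]
finger_gap: 0.0509
```

send_rows:
  plan:
    - [12,0,0,0,0,0]
    - [26,0,0,0,0,0]
    - [37,0,0,0,0,0]
    - [44,0,0,0,0,0]
    - [48,0,0,0,0,0]
    - [49,0,0,0,0,0]
    - [49,0,0,0,0,0]
    - [49,0,0,0,0,0]
    - [49,0,0,0,0,0]
    - [49,0,0,0,0,0]

```text
clock: 15.55
tcp_pos: [0.5282, 0.3208, 0.0484]
orientation: [0.707, 0.003, 0.707, -0.002]
wrist_force: [-0.2, -0.1, -1.2]
finger_gap: 0.0511
```

send_rows:
  plan:
    - [0,0,0,0,0,0]
    - [0,0,0,0,0,0]
    - [0,0,0,0,0,0]
    - [0,0,0,0,0,0]
    - [0,0,0,0,0,0]
    - [-5,0,0,0,0,0]
    - [-20,0,0,0,0,0]
    - [-45,0,0,0,0,0]
    - [-75,0,0,0,0,0]
    - [-107,0,0,0,0,0]
  claw: 85

```text
clock: 16.8
tcp_pos: [0.5281, 0.3207, 0.1571]
orientation: [0.707, 0.003, 0.707, -0.003]
wrist_force: [0.7, -0.1, 0.2]
finger_gap: 0.085
```

Run:
```python
from h import *
show(); print(delta((.6068,-.0815,.061),90))
c=viewer.read_camera("top"); cv2.imwrite("pics/i.png",c["frame"])
```

```text
t 16.8 tcp [528.1 320.7 157.1] gap 85.0 F [ 0.7 -0.1  0.2] yaw 89.58 down [ 0.001  0.    -1.   ] q [ 0.42  0.41  0.08  1.24 -0.    0.42]
(array([  96.1, -401.6,   81.6]), array([-0.42,  0.05, -0.01]))
```

View pics/i.png

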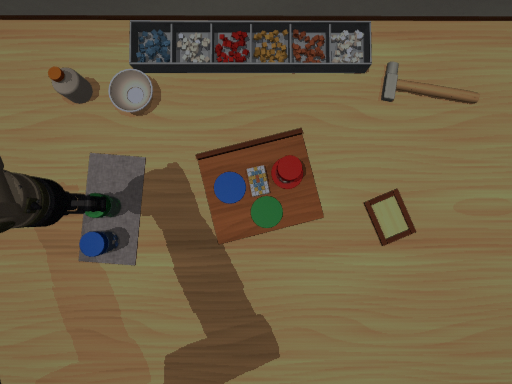

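Green stands on the mat and two coasters, (229,188) and (267,212), are clear. Next is the red jar.

send_rows:
  plan:
    - [0,-20,4,0,0,0]
    - [0,-60,12,0,0,0]
    - [0,-110,22,0,0,0]
    - [0,-160,32,0,0,0]
    - [0,-210,43,0,0,0]
    - [0,-260,53,0,0,0]
    - [0,-310,63,0,0,0]
    - [0,-355,72,0,0,0]
    - [0,-390,79,0,0,0]
    - [0,-402,81,0,0,0]

```text
clock: 18.1
tcp_pos: [0.6055, -0.0849, 0.1545]
orientation: [0.707, 0.004, 0.707, -0.004]
wrist_force: [0.3, 0.5, -0.2]
finger_gap: 0.0849
```

send_rows:
  plan:
    - [5,0,0,0,0,0]
    - [20,0,0,0,0,0]
    - [40,0,0,0,0,0]
    - [60,0,0,0,0,0]
    - [78,0,0,0,0,0]
    - [90,0,0,0,0,0]
    - [95,0,0,0,0,0]
    - [96,0,0,0,0,0]
    - [96,0,0,0,0,0]
    - [96,0,0,0,0,0]

```text
clock: 19.35
tcp_pos: [0.6066, -0.0822, 0.0598]
orientation: [0.708, 0.003, 0.707, -0.003]
wrist_force: [-0.2, -0.2, 0.4]
finger_gap: 0.0852
```

Run:
```python
from h import *
show(); print(delta((.6068,-.0815,.061),90))
c=viewer.read_camera("scene"); cv2.imwrite("pics/j.png",cv2.resize(c["frame"][100:300,150:420],None,fx=2,fy=2))
```

```text
t 19.35 tcp [606.6 -82.2  59.8] gap 85.2 F [-0.2 -0.2  0.4] yaw 89.57 down [ 0.001 -0.    -1.   ] q [-0.27  0.46 -0.1   1.02 -0.   -0.26]
(array([-1.2,  0.7,  0.2]), array([-0.43,  0.07,  0.02]))
```

View pics/j.png

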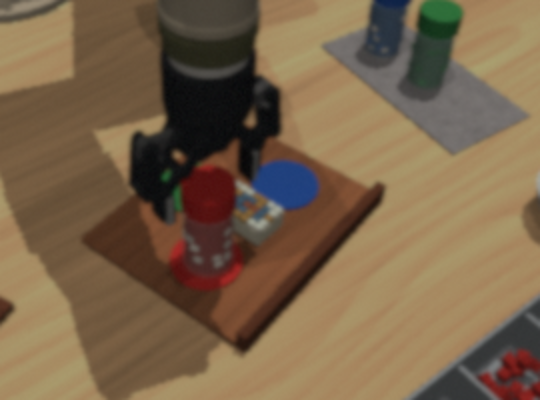

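send_rows:
  plan:
    - [0,0,0,0,0,0]
    - [0,0,0,0,0,0]
    - [0,0,0,0,0,0]
    - [0,0,0,0,0,0]
    - [0,0,0,0,0,0]
    - [0,0,0,0,0,0]
    - [0,0,0,0,0,0]
    - [-8,0,0,0,0,0]
    - [-22,0,0,0,0,0]
    - [-38,0,0,0,0,0]
  claw: 40

```text
clock: 20.65
tcp_pos: [0.6058, -0.0819, 0.0977]
orientation: [0.707, 0.003, 0.707, -0.003]
wrist_force: [0.4, -0.2, -2.2]
finger_gap: 0.0506
```

send_rows:
  plan:
    - [-12,0,0,0,0,0]
    - [-20,10,0,0,0,0]
    - [-22,40,0,0,0,0]
    - [-22,80,0,0,0,0]
    - [-22,125,0,0,0,0]
    - [-22,170,0,0,0,0]
    - [-22,215,0,0,0,0]
    - [-22,260,0,0,0,0]
    - [-22,305,0,0,0,0]
    - [-22,345,0,0,0,0]

```text
clock: 21.9
tcp_pos: [0.6079, 0.2654, 0.1191]
orientation: [0.707, 0.002, 0.707, -0.002]
wrist_force: [0.0, 0.3, -3.3]
finger_gap: 0.0508
```

Run:
```python
from h import *
show(); print(delta((.606,.3145,.0488),90))
```

```text
t 21.9 tcp [607.9 265.4 119.1] gap 50.8 F [ 0.   0.3 -3.3] yaw 89.64 down [-0.  0. -1.] q [0.29 0.52 0.15 1.21 0.   0.3 ]
(array([70.4, 49.1, -2.2]), array([-0.36, -0.02, -0.01]))
```

send_rows:
  plan:
    - [0,28,0,0,0,0]
    - [0,44,0,0,0,0]
    - [5,51,0,0,0,0]
    - [20,51,0,0,0,0]
    - [38,51,0,0,0,0]
    - [54,51,0,0,0,0]
    - [64,51,0,0,0,0]
    - [69,51,0,0,0,0]
    - [71,51,0,0,0,0]
    - [71,51,0,0,0,0]

```text
clock: 23.15
tcp_pos: [0.6094, 0.3143, 0.0487]
orientation: [0.708, 0.003, 0.707, -0.002]
wrist_force: [0.6, 0.1, -2.8]
finger_gap: 0.0506
```

send_rows:
  plan:
    - [0,0,0,0,0,0]
    - [0,0,0,0,0,0]
    - [0,0,0,0,0,0]
    - [0,0,0,0,0,0]
    - [0,0,0,0,0,0]
    - [-5,0,0,0,0,0]
    - [-20,0,0,0,0,0]
    - [-45,0,0,0,0,0]
    - [-75,0,0,0,0,0]
    - [-107,0,0,0,0,0]
  claw: 85

```text
clock: 24.4
tcp_pos: [0.6091, 0.3141, 0.1572]
orientation: [0.707, 0.003, 0.707, -0.003]
wrist_force: [1.1, 0.6, 0.8]
finger_gap: 0.0847
```

```bash
python3 - <<'E'
from h import *
show(); print(delta((.587,-.0145,.15)))
c=viewer.read_camera("top"); cv2.imwrite("pics/k.png",c["frame"])
hsv=cv2.cvtColor(c["frame"],cv2.COLOR_BGR2HSV); H=hsv[...,0]
for nm,lo,hi in(("g",50,85),("b",98,125),("r",0,5),("r2",0,7)):
    mm=((H>=lo)&(H<=hi)&(hsv[...,1]>140)&(hsv[...,2]>40)).astype(np.uint8); mm[:120]=0; mm[250:]=0; mm[:,:190]=0; mm[:,330:]=0
    for k in cv2.findContours(mm,cv2.RETR_EXTERNAL,cv2.CHAIN_APPROX_NONE)[0]:
        if cv2.contourArea(k)>200:
            e=cv2.fitEllipse(k); print(nm,e,ray(c,e[0],.014)[0,:2].round(4))
E
python3 m.py | grep -E "mosaic|frame|floor"
```

```text
t 24.4 tcp [609.1 314.1 157.2] gap 84.7 F [1.1 0.6 0.8] yaw 89.58 down [ 0.001  0.    -1.   ] q [ 0.36  0.55  0.3   1.32 -0.    0.37]
(array([   7.1, -328.7,  -19.7]), array([0., 0., 0.]))
g ((266.456298828125, 211.73170471191406), (29.754125595092773, 30.144819259643555), 24.092784881591797) [ 0.5173 -0.0347]
b ((229.46786499023438, 187.13555908203125), (30.406230926513672, 30.862974166870117), 92.24078369140625) [0.5736 0.0498]
r ((286.78973388671875, 172.59751892089844), (31.06712532043457, 31.23012924194336), 83.29108428955078) [ 0.6071 -0.0816]
r2 ((286.79925537109375, 172.55685424804688), (31.37765884399414, 31.50227165222168), 116.65605926513672) [ 0.6072 -0.0816]
frame c [ 505.2 -316.9] size 110.0 86.3 long angle 22.79
floor c [ 505.6 -319.1] size 85.4 59.8 long angle 22.65
mosaic c [587.4 -14.4] size 64.6 40.6 long angle 11.95
```

View pics/k.png

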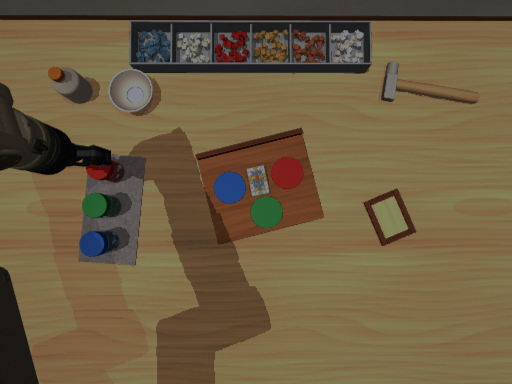

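All three jars stand on the mat (px (100,170), (97,205), (94,243)), and the mosaic hasn't moved. Next is the mosaic.

send_rows:
  plan:
    - [0,-15,-1,-2,0,0]
    - [0,-50,-3,-4,0,0]
    - [0,-95,-6,-6,0,0]
    - [0,-140,-9,-8,0,0]
    - [0,-185,-12,-10,0,0]
    - [10,-230,-14,-12,0,0]
    - [25,-270,-17,-12.4,0,0]
    - [45,-305,-19,-12.4,0,0]
    - [60,-323,-20,-12.4,0,0]
    - [70,-328,-20,-12.4,0,0]
  claw: 75

```text
clock: 25.75
tcp_pos: [0.5863, -0.0144, 0.0843]
orientation: [0.703, -0.073, 0.704, 0.073]
wrist_force: [0.6, 0.7, 0.7]
finger_gap: 0.0754
```

send_rows:
  plan:
    - [0,0,0,0,0,0]
    - [0,0,0,0,0,0]
    - [0,0,0,0,0,0]
    - [0,0,0,0,0,0]
    - [0,0,0,0,0,0]
    - [0,0,0,0,0,0]
    - [0,0,0,0,0,0]
    - [0,0,0,0,0,0]
    - [0,0,0,0,0,0]
    - [0,0,0,0,0,0]

```text
clock: 27.0
tcp_pos: [0.5866, -0.0138, 0.0851]
orientation: [0.703, -0.074, 0.703, 0.074]
wrist_force: [-0.5, -0.0, 0.1]
finger_gap: 0.0746
```

Run:
```python
from h import *
show(); print(delta((.5872,-.0145,.0165),102))
c=viewer.read_camera("wrist"); cv2.imwrite("pics/l.png",c["frame"]); print(proj(c,[(.5874,-.0144,.034)]))
```

```text
t 27.0 tcp [586.6 -13.8  85.1] gap 74.6 F [-0.5 -0.   0.1] yaw 101.98 down [-0. -0. -1.] q [-0.16  0.39 -0.13  1.05 -0.   -0.37]
(array([68.6, -0.8,  0.5]), array([-0.02, -0.  ,  0.  ]))
[[249.53223632 198.7379732 ]]
```

View pics/l.png

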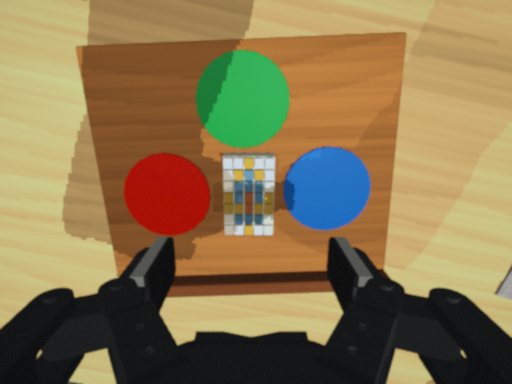

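The mosaic is centred between the fingers at about (249,195), and its sides are parallel to the pads. I'll descend.

send_rows:
  plan:
    - [8,-1,0,0,0,0]
    - [24,-1,0,0,0,0]
    - [40,-1,0,0,0,0]
    - [52,-1,0,0,0,0]
    - [60,-1,0,0,0,0]
    - [65,-1,0,0,0,0]
    - [67,-1,0,0,0,0]
    - [68,-1,0,0,0,0]
    - [68,-1,0,0,0,0]
    - [68,-1,0,0,0,0]

```text
clock: 28.3
tcp_pos: [0.587, -0.0148, 0.0174]
orientation: [0.703, -0.074, 0.703, 0.074]
wrist_force: [-0.2, 0.4, 1.2]
finger_gap: 0.075
```

send_rows:
  plan:
    - [0,0,0,0,0,0]
    - [0,0,0,0,0,0]
    - [0,0,0,0,0,0]
    - [0,0,0,0,0,0]
    - [0,0,0,0,0,0]
    - [0,0,0,0,0,0]
    - [0,0,0,0,0,0]
    - [0,0,0,0,0,0]
    - [0,0,0,0,0,0]
    - [0,0,0,0,0,0]
  claw: 30
  newtons: 30

```text
clock: 29.55
tcp_pos: [0.5868, -0.0148, 0.0171]
orientation: [0.703, -0.074, 0.703, 0.074]
wrist_force: [-0.7, 0.5, 0.2]
finger_gap: 0.03
```

Run:
```python
from h import *
show()
c=viewer.read_camera("scene"); cv2.imwrite("pics/n.png",cv2.resize(c["frame"][100:300,150:420],None,fx=2,fy=2))
```

```text
t 29.55 tcp [586.8 -14.8  17.1] gap 30.0 F [-0.7  0.5  0.2] yaw 101.98 down [ 0. -0. -1.] q [-0.16  0.45 -0.22  0.9  -0.   -0.37]
```

View pics/n.png

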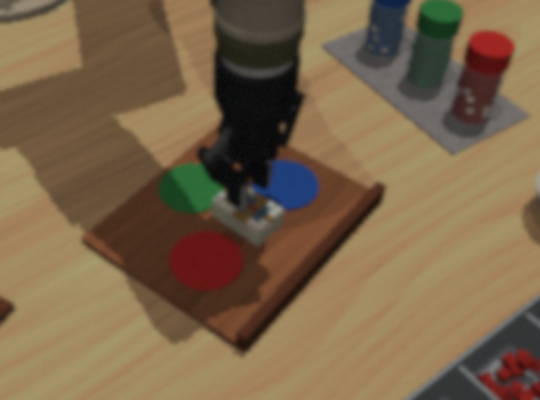

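Run:
```python
from h import *
show()
c=viewer.read_camera("scene"); cv2.imwrite("pics/o1.png",cv2.resize(c["frame"][165:240,230:320],None,fx=7,fy=7,interpolation=cv2.INTER_CUBIC))
P=[(.5868,-.0148,.017),(.5874,-.0144,.034),(.587,-.0145,.01)]; print((proj(c,P)-[230,165])*7)
c=viewer.read_camera("wrist"); cv2.imwrite("pics/o2.png",c["frame"])
```

```text
t 29.6 tcp [586.8 -14.8  17.1] gap 29.8 F [0.2 0.8 0.1] yaw 101.98 down [ 0. -0. -1.] q [-0.16  0.45 -0.22  0.9  -0.   -0.37]
[[299.32475737 299.13433255]
 [303.99446859 260.8970707 ]
 [299.5853082  314.75809984]]
```

View pics/o1.png

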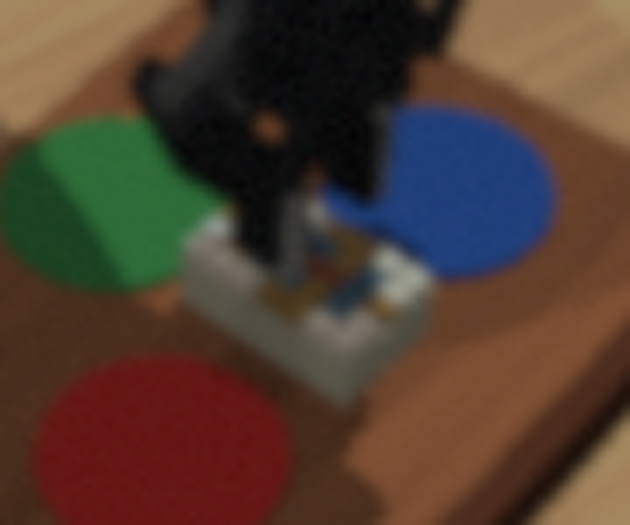

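View pics/o2.png

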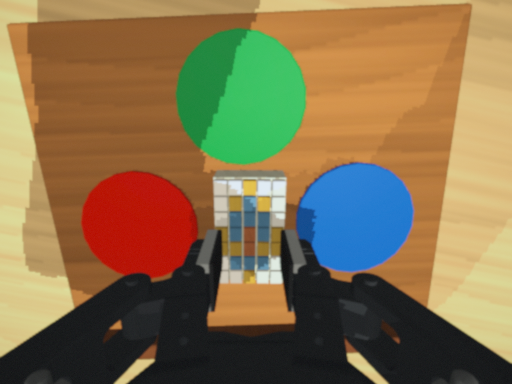

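Run:
```python
from h import *
s=get_state(); M=rot(s).as_matrix(); p=np.array(s["tcp_pos"])
for n in("wrist","scene"):
    c=viewer.read_camera(n)
    for h in (0,.01,.02,.03):
        q=[p+M@np.array([-h,-.015,w]) for w in(-.011,.011)]
        r=proj(c,q); print(n,h,(r if n=="wrist" else (r-[230,165])*7).round().tolist())
```

```text
wrist 0 [[226.0, 206.0], [227.0, 240.0]]
wrist 0.01 [[224.0, 212.0], [225.0, 247.0]]
wrist 0.02 [[223.0, 219.0], [224.0, 255.0]]
wrist 0.03 [[221.0, 226.0], [222.0, 264.0]]
scene 0 [[239.0, 309.0], [296.0, 346.0]]
scene 0.01 [[239.0, 286.0], [297.0, 323.0]]
scene 0.02 [[240.0, 263.0], [299.0, 300.0]]
scene 0.03 [[241.0, 239.0], [300.0, 277.0]]
```

The fingers closed to 30 mm above the mosaic. Both views put the tips roughly 28 mm higher than the reported TCP. The mosaic wasn't touched (force is about 0). I'll reopen, step down a little and check.

send_rows:
  plan:
    - [0,0,0,0,0,0]
    - [0,0,0,0,0,0]
    - [0,0,0,0,0,0]
    - [0,0,0,0,0,0]
    - [0,0,0,0,0,0]
    - [2,0,0,0,0,0]
    - [4,0,0,0,0,0]
    - [5,0,0,0,0,0]
    - [5,0,0,0,0,0]
    - [5,0,0,0,0,0]
  claw: 60

```text
clock: 31.05
tcp_pos: [0.5868, -0.0148, 0.0121]
orientation: [0.703, -0.074, 0.703, 0.074]
wrist_force: [0.3, -0.4, 0.8]
finger_gap: 0.0596
```

Run:
```python
from h import *
show()
c=viewer.read_camera("scene"); cv2.imwrite("pics/p1.png",cv2.resize(c["frame"][165:240,230:320],None,fx=7,fy=7,interpolation=cv2.INTER_CUBIC))
s=get_state(); M=rot(s).as_matrix(); p=np.array(s["tcp_pos"])
for h in (0,.01,.02,.03,.04):
        q=[p+M@np.array([-h,y,w]) for y in(-.03,.03) for w in(-.011,.011)]
        r=proj(c,q); print(h,((r-[230,165])*7).round().tolist())
c=viewer.read_camera("wrist"); cv2.imwrite("pics/p2.png",c["frame"])
for h in (0,.01,.02,.03,.04):
        q=[p+M@np.array([-h,y,w]) for y in(-.03,) for w in(-.011,.011)]
        print(h,proj(c,q).round().tolist())
```

```text
t 31.05 tcp [586.8 -14.8  12.1] gap 59.6 F [ 0.3 -0.4  0.8] yaw 101.98 down [ 0. -0. -1.] q [-0.16  0.46 -0.23  0.89 -0.   -0.37]
0 [[205.0, 349.0], [263.0, 386.0], [333.0, 238.0], [390.0, 273.0]]
0.01 [[206.0, 326.0], [264.0, 364.0], [335.0, 215.0], [392.0, 250.0]]
0.02 [[207.0, 303.0], [265.0, 341.0], [336.0, 192.0], [394.0, 227.0]]
0.03 [[207.0, 280.0], [266.0, 318.0], [338.0, 169.0], [396.0, 204.0]]
0.04 [[208.0, 256.0], [267.0, 294.0], [340.0, 145.0], [398.0, 180.0]]
0 [[201.0, 206.0], [202.0, 240.0]]
0.01 [[198.0, 212.0], [200.0, 247.0]]
0.02 [[195.0, 219.0], [197.0, 255.0]]
0.03 [[192.0, 226.0], [194.0, 264.0]]
0.04 [[188.0, 234.0], [190.0, 275.0]]
```

View pics/p1.png

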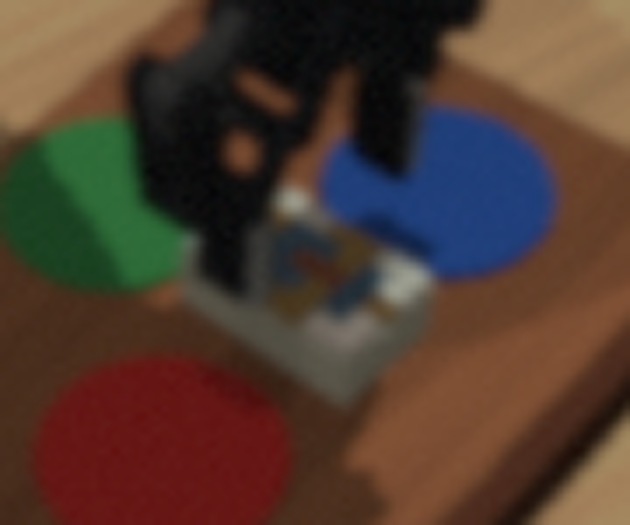

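View pics/p2.png

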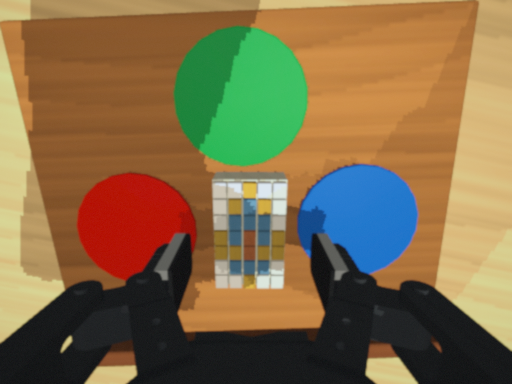

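Both views agree that the tips are about 38–40 mm above the reported TCP at this opening, so z≈50. I'll lower in stages and watch the force.

send_rows:
  plan:
    - [1,0,0,0,0,0]
    - [2,0,0,0,0,0]
    - [3,0,0,0,0,0]
    - [4,0,0,0,0,0]
    - [5,0,0,0,0,0]
    - [6,0,0,0,0,0]
    - [7,0,0,0,0,0]
    - [8,0,0,0,0,0]
    - [8,0,0,0,0,0]
    - [8,0,0,0,0,0]

```text
clock: 32.4
tcp_pos: [0.5868, -0.0148, 0.0041]
orientation: [0.703, -0.074, 0.703, 0.074]
wrist_force: [-0.3, -0.4, 0.4]
finger_gap: 0.06
```

```bash
cat > v.py <<'E'
from h import *
import sys
show()
c=viewer.read_camera("scene"); cv2.imwrite(f"pics/{sys.argv[1]}.png",cv2.resize(c["frame"][165:240,230:320],None,fx=7,fy=7,interpolation=cv2.INTER_CUBIC))
E
python3 v.py q1
```

```text
t 32.4 tcp [586.8 -14.8   4.1] gap 60.0 F [-0.3 -0.4  0.4] yaw 101.98 down [ 0. -0. -1.] q [-0.16  0.47 -0.24  0.87 -0.   -0.37]
```

View pics/q1.png

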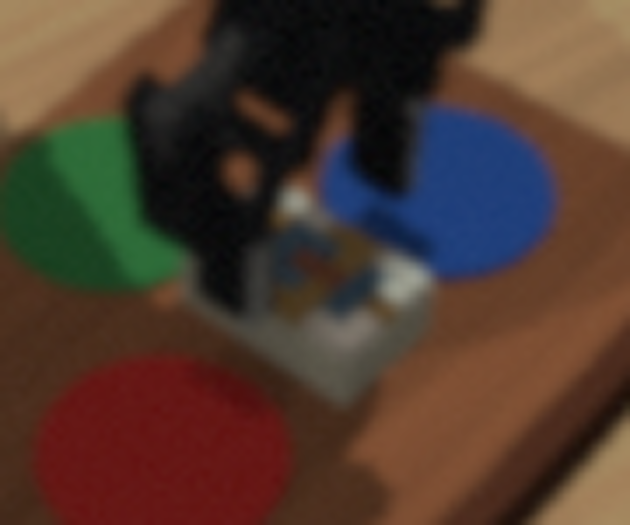

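send_rows:
  plan:
    - [2,0,0,0,0,0]
    - [4,0,0,0,0,0]
    - [6,0,0,0,0,0]
    - [8,0,0,0,0,0]
    - [10,0,0,0,0,0]
    - [11,0,0,0,0,0]
    - [12,0,0,0,0,0]
    - [12,0,0,0,0,0]
    - [12,0,0,0,0,0]
    - [12,0,0,0,0,0]

```text
clock: 33.7
tcp_pos: [0.5869, -0.0148, -0.0078]
orientation: [0.703, -0.074, 0.703, 0.074]
wrist_force: [0.1, -0.4, -0.1]
finger_gap: 0.06
```

```bash
python3 v.py q2
```

```text
t 33.7 tcp [586.9 -14.8  -7.8] gap 60.0 F [ 0.1 -0.4 -0.1] yaw 101.98 down [ 0. -0. -1.] q [-0.16  0.48 -0.25  0.84 -0.   -0.37]
```

View pics/q2.png

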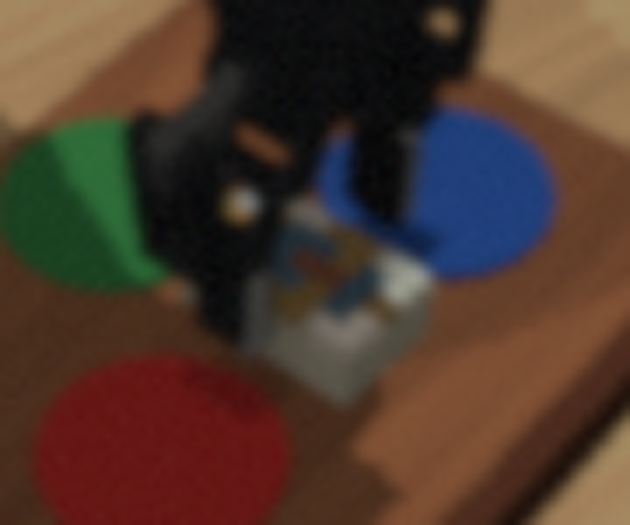

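send_rows:
  plan:
    - [1,0,0,0,0,0]
    - [2,0,0,0,0,0]
    - [3,0,0,0,0,0]
    - [4,0,0,0,0,0]
    - [5,0,0,0,0,0]
    - [6,0,0,0,0,0]
    - [7,0,0,0,0,0]
    - [7,0,0,0,0,0]
    - [7,0,0,0,0,0]
    - [7,0,0,0,0,0]

```text
clock: 35.0
tcp_pos: [0.5868, -0.0148, -0.0149]
orientation: [0.703, -0.074, 0.703, 0.074]
wrist_force: [1.2, 1.2, -0.3]
finger_gap: 0.0601
```

send_rows:
  plan:
    - [0,0,0,0,0,0]
    - [0,0,0,0,0,0]
    - [0,0,0,0,0,0]
    - [0,0,0,0,0,0]
    - [0,0,0,0,0,0]
    - [0,0,0,0,0,0]
    - [0,0,0,0,0,0]
    - [0,0,0,0,0,0]
    - [0,0,0,0,0,0]
    - [0,0,0,0,0,0]
  claw: 30
  newtons: 30

```text
clock: 36.25
tcp_pos: [0.587, -0.0148, -0.0147]
orientation: [0.703, -0.074, 0.703, 0.074]
wrist_force: [-0.6, -0.2, 5.9]
finger_gap: 0.0398
```

```bash
python3 v.py q3
```

```text
t 36.25 tcp [587.  -14.8 -14.7] gap 39.8 F [-0.6 -0.2  5.9] yaw 101.98 down [ 0. -0. -1.] q [-0.16  0.49 -0.26  0.83 -0.   -0.37]
```

View pics/q3.png

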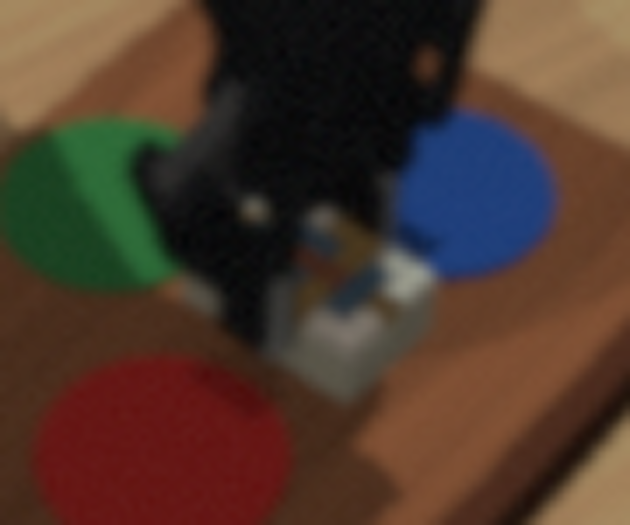

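Gripped at 39.8 mm. I'll lift and check.

send_rows:
  plan:
    - [-4,0,0,0,0,0]
    - [-12,0,0,0,0,0]
    - [-24,0,0,0,0,0]
    - [-38,0,0,0,0,0]
    - [-52,0,0,0,0,0]
    - [-64,0,0,0,0,0]
    - [-72,0,0,0,0,0]
    - [-77,0,0,0,0,0]
    - [-80,0,0,0,0,0]
    - [-80,0,0,0,0,0]

```text
clock: 37.55
tcp_pos: [0.5867, -0.0148, 0.065]
orientation: [0.703, -0.074, 0.703, 0.074]
wrist_force: [-0.1, 0.6, -1.5]
finger_gap: 0.0391
```

Run:
```python
from h import *
show(); print(delta((.505,-.318,.065),112.7))
c=viewer.read_camera("scene"); cv2.imwrite("pics/r1.png",cv2.resize(c["frame"][120:230,210:330],None,fx=5,fy=5,interpolation=cv2.INTER_CUBIC))
s=get_state(); M=rot(s).as_matrix(); p=np.array(s["tcp_pos"])
for h in (.02,.025,.03,.035,.04):
    print(h,((proj(c,[p+M@np.array([-h,-.02,w]) for w in(-.011,.011,-.032,.032)])-[210,120])*5).round().tolist())
```

```text
t 37.55 tcp [586.7 -14.8  65. ] gap 39.1 F [-0.1  0.6 -1.5] yaw 101.98 down [-0. -0. -1.] q [-0.16  0.41 -0.16  1.   -0.   -0.37]
(array([   0. , -279.7, -142.8]), array([-1.072e+01, -1.000e-02, -0.000e+00]))
0.02 [[266.0, 336.0], [310.0, 363.0], [226.0, 311.0], [352.0, 389.0]]
0.025 [[266.0, 327.0], [310.0, 354.0], [226.0, 302.0], [353.0, 380.0]]
0.03 [[267.0, 318.0], [311.0, 345.0], [226.0, 293.0], [354.0, 371.0]]
0.035 [[267.0, 309.0], [311.0, 336.0], [226.0, 284.0], [355.0, 362.0]]
0.04 [[267.0, 299.0], [312.0, 326.0], [226.0, 274.0], [355.0, 353.0]]
```

View pics/r1.png

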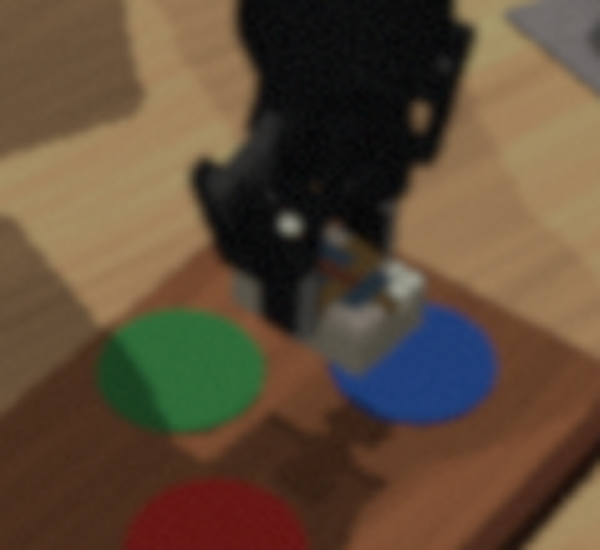

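The mosaic is held and hangs clear of the board, bottom corner around (352,372) in the crop. I'll carry it to the frame.

send_rows:
  plan:
    - [0,-8,-4,-1,0,0]
    - [0,-30,-15,-2,0,0]
    - [0,-65,-33,-3,0,0]
    - [0,-105,-53,-4.5,0,0]
    - [0,-145,-74,-6,0,0]
    - [0,-185,-94,-7.5,0,0]
    - [0,-222,-113,-9,0,0]
    - [0,-252,-129,-10,0,0]
    - [0,-272,-139,-10.7,0,0]
    - [0,-279,-142.5,-10.7,0,0]

```text
clock: 38.85
tcp_pos: [0.5044, -0.3189, 0.0648]
orientation: [0.693, -0.138, 0.694, 0.138]
wrist_force: [0.3, 0.5, -1.9]
finger_gap: 0.0395
```

send_rows:
  plan:
    - [5,0,0,0,0,0]
    - [15,0,0,0,0,0]
    - [25,0,0,0,0,0]
    - [35,0,0,0,0,0]
    - [43,0,0,0,0,0]
    - [48,0,0,0,0,0]
    - [50,0,0,0,0,0]
    - [50,0,0,0,0,0]
    - [50,0,0,0,0,0]
    - [50,0,0,0,0,0]

```text
clock: 40.1
tcp_pos: [0.5055, -0.3175, 0.0155]
orientation: [0.693, -0.139, 0.693, 0.139]
wrist_force: [-0.4, 0.6, -2.4]
finger_gap: 0.0396
```

Run:
```python
from h import *
show(); print(delta((.5053,-.3175,-.0197),112.7))
c=viewer.read_camera("scene"); cv2.imwrite("pics/s1.png",cv2.resize(c["frame"][180:300,60:200],None,fx=5,fy=5,interpolation=cv2.INTER_CUBIC))
c=viewer.read_camera("wrist"); cv2.imwrite("pics/s2.png",c["frame"])
```

```text
t 40.1 tcp [ 505.5 -317.5   15.5] gap 39.6 F [-0.4  0.6 -2.4] yaw 112.68 down [ 0.001 -0.    -1.   ] q [-0.7   0.47 -0.2   0.9  -0.   -1.09]
(array([35.2,  0.1, -0.2]), array([-0.02,  0.02,  0.04]))
```

View pics/s1.png

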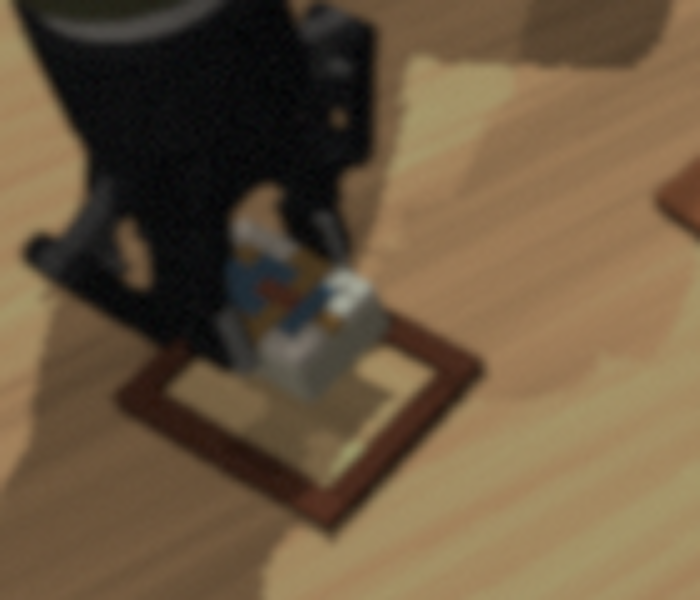

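View pics/s2.png

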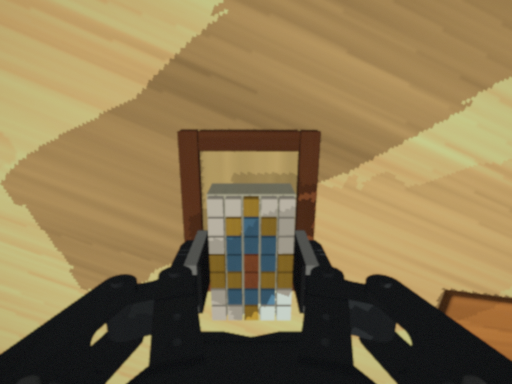

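Aligned over the frame. I'll lower slowly.

send_rows:
  plan:
    - [4,0,0,0,0,0]
    - [9,0,0,0,0,0]
    - [14,0,0,0,0,0]
    - [19,0,0,0,0,0]
    - [23,0,0,0,0,0]
    - [26,0,0,0,0,0]
    - [28,0,0,0,0,0]
    - [30,0,0,0,0,0]
    - [31,0,0,0,0,0]
    - [32,0,0,0,0,0]

```text
clock: 41.45
tcp_pos: [0.5053, -0.3173, -0.0169]
orientation: [0.693, -0.139, 0.693, 0.139]
wrist_force: [-1.0, -0.2, -1.6]
finger_gap: 0.0394
```

Run:
```python
from h import *
show()
c=viewer.read_camera("scene"); cv2.imwrite("pics/t1.png",cv2.resize(c["frame"][180:300,60:200],None,fx=5,fy=5,interpolation=cv2.INTER_CUBIC))
```

```text
t 41.45 tcp [ 505.3 -317.3  -16.9] gap 39.4 F [-1.  -0.2 -1.6] yaw 112.68 down [ 0. -0. -1.] q [-0.7   0.5  -0.23  0.84 -0.   -1.09]
```

View pics/t1.png

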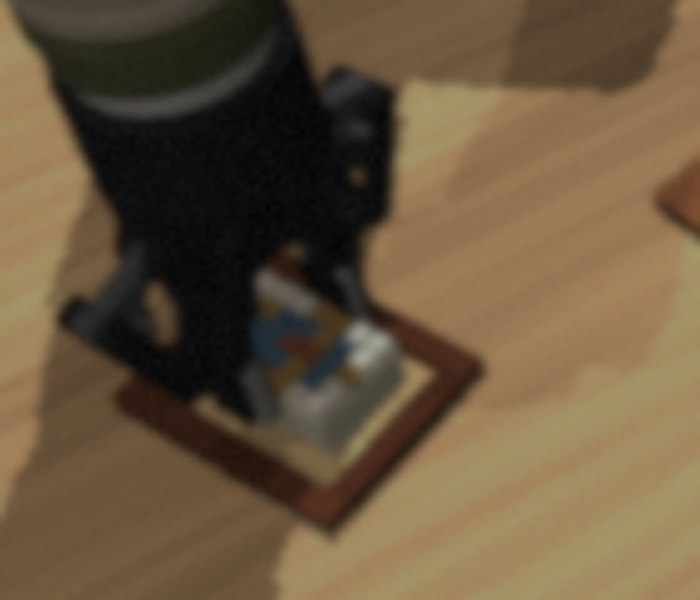

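send_rows:
  plan:
    - [0.5,0,0,0,0,0]
    - [1,0,0,0,0,0]
    - [1.5,0,0,0,0,0]
    - [2,0,0,0,0,0]
    - [2.5,0,0,0,0,0]
    - [3,0,0,0,0,0]
    - [3,0,0,0,0,0]
    - [3,0,0,0,0,0]
    - [3,0,0,0,0,0]
    - [3,0,0,0,0,0]

```text
clock: 42.75
tcp_pos: [0.5053, -0.3173, -0.0197]
orientation: [0.693, -0.139, 0.693, 0.139]
wrist_force: [-1.3, 1.0, 2.5]
finger_gap: 0.0397
```

Run:
```python
from h import *
for i in range(4):
    show(); viewer.read_camera("scene")
```

```text
t 42.75 tcp [ 505.3 -317.3  -19.7] gap 39.7 F [-1.3  1.   2.5] yaw 112.68 down [ 0. -0. -1.] q [-0.7   0.51 -0.23  0.83 -0.   -1.09]
t 42.8 tcp [ 505.3 -317.3  -19.7] gap 39.4 F [-1.8  1.4  2.3] yaw 112.68 down [ 0. -0. -1.] q [-0.7   0.51 -0.23  0.83 -0.   -1.09]
t 42.85 tcp [ 505.3 -317.3  -19.7] gap 39.1 F [-1.6  1.4  3. ] yaw 112.68 down [ 0. -0. -1.] q [-0.7   0.51 -0.23  0.83 -0.   -1.09]
t 42.9 tcp [ 505.3 -317.3  -19.7] gap 39.5 F [-1.   1.   2.7] yaw 112.68 down [ 0. -0. -1.] q [-0.7   0.51 -0.23  0.83 -0.   -1.09]
```

In contact on the floor (+2.5 N). I'll release and rise straight up.

send_rows:
  plan:
    - [0,0,0,0,0,0]
    - [0,0,0,0,0,0]
    - [0,0,0,0,0,0]
    - [0,0,0,0,0,0]
    - [-3,0,0,0,0,0]
    - [-8,0,0,0,0,0]
    - [-20,0,0,0,0,0]
    - [-40,0,0,0,0,0]
    - [-65,0,0,0,0,0]
    - [-95,0,0,0,0,0]
  claw: 54

```text
clock: 44.2
tcp_pos: [0.5051, -0.3172, 0.0765]
orientation: [0.693, -0.139, 0.693, 0.139]
wrist_force: [1.1, -0.6, -0.8]
finger_gap: 0.0543
```

send_rows:
  plan:
    - [-30,0,0,0,0,0]
    - [-65,0,0,0,0,0]
    - [-90,20,0,2,0,0]
    - [-100,55,0,4,0,0]
    - [-100,95,0,8,0,0]
    - [-100,135,0,12,0,0]
    - [-100,175,0,16,0,0]
    - [-100,215,0,19,0,0]
    - [-100,250,0,21,0,0]
    - [-100,275,0,22.7,0,0]
  claw: 85

```text
clock: 45.45
tcp_pos: [0.3986, -0.0623, 0.1761]
orientation: [0.708, 0.0, 0.707, -0.0]
wrist_force: [0.6, 0.4, -0.6]
finger_gap: 0.0851
```

Run:
```python
from h import *
show(); print(delta((.528,.3207,.157),90))
c=viewer.read_camera("top"); f=c["frame"]; cv2.imwrite("pics/u1.png",cv2.resize(f[185:250,355:425],None,fx=8,fy=8,interpolation=cv2.INTER_CUBIC)); cv2.imwrite("pics/u2.png",f)
```

```text
t 45.45 tcp [398.6 -62.3 176.1] gap 85.1 F [ 0.6  0.4 -0.6] yaw 89.96 down [ 0.001 -0.    -1.   ] q [-0.35 -0.01 -0.4   1.18  0.   -0.35]
(array([ 19.1, 383. , 129.2]), array([-0.04,  0.08,  0.02]))
```

View pics/u1.png

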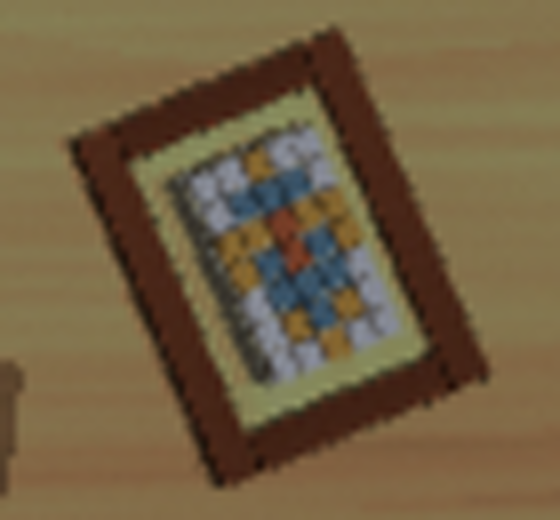

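View pics/u2.png

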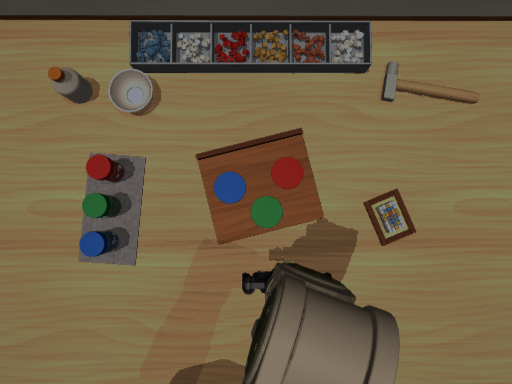

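The mosaic lies flat and centred in the frame, with its long sides parallel. Next the jars go back, red first, since its path has to stay clear.

send_rows:
  plan:
    - [0,20,11,0,0,0]
    - [0,60,34,0,0,0]
    - [0,105,59,0,0,0]
    - [0,150,84,0,0,0]
    - [0,195,109,0,0,0]
    - [0,240,134,0,0,0]
    - [0,285,159,0,0,0]
    - [0,325,182,0,0,0]
    - [0,360,201,0,0,0]
    - [5,376,210,0,0,0]

```text
clock: 46.75
tcp_pos: [0.6107, 0.3143, 0.1706]
orientation: [0.708, -0.0, 0.706, 0.001]
wrist_force: [-0.8, -0.2, -0.0]
finger_gap: 0.0852
```

send_rows:
  plan:
    - [0,0,0,0,0,0]
    - [10,0,0,0,0,0]
    - [30,0,0,0,0,0]
    - [55,0,0,0,0,0]
    - [80,0,0,0,0,0]
    - [100,0,0,0,0,0]
    - [112,0,0,0,0,0]
    - [118,0,0,0,0,0]
    - [120,0,0,0,0,0]
    - [120,0,0,0,0,0]

```text
clock: 48.0
tcp_pos: [0.6098, 0.3125, 0.0507]
orientation: [0.707, 0.0, 0.707, -0.0]
wrist_force: [-0.0, -0.0, 0.2]
finger_gap: 0.0852
```

Run:
```python
from h import *
show(); print(delta((.609,.3142,.0487),90))
c=viewer.read_camera("scene"); f=c["frame"]; cv2.imwrite("pics/w1.png",cv2.resize(f[40:200,290:440],None,fx=3,fy=3,interpolation=cv2.INTER_CUBIC))
```

```text
t 48.0 tcp [609.8 312.5  50.7] gap 85.2 F [-0.  -0.   0.2] yaw 89.98 down [ 0.001  0.    -1.   ] q [ 0.36  0.6   0.12  1.09 -0.    0.36]
(array([ 2. ,  1.7, -0.8]), array([-0.02,  0.06, -0.02]))
```

View pics/w1.png

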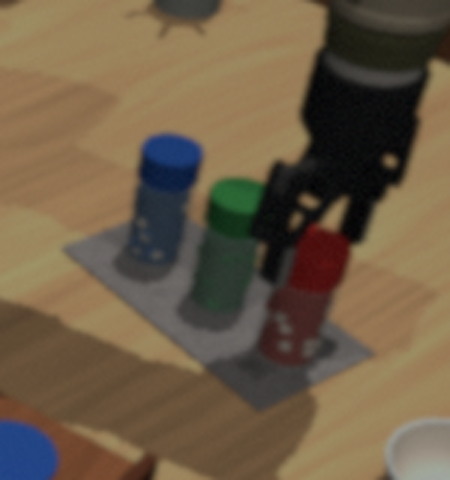

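send_rows:
  plan:
    - [2,1.5,-1,0,0,0]
    - [2,1.5,-1,0,0,0]
    - [2,1.5,-1,0,0,0]
    - [2,1.5,-1,0,0,0]
    - [2,1.5,-1,0,0,0]
    - [2,1.5,-1,0,0,0]
    - [2,1.5,-1,0,0,0]
    - [-6,1.5,-1,0,0,0]
    - [-20,1.5,-1,0,0,0]
    - [-36,1.5,-1,0,0,0]
  claw: 40
  newtons: 40

```text
clock: 49.3
tcp_pos: [0.6081, 0.3135, 0.0866]
orientation: [0.707, -0.0, 0.707, -0.0]
wrist_force: [-0.1, 0.3, -2.4]
finger_gap: 0.0509
```

Run:
```python
from h import *
show(); print(delta((.6072,-.0816,.060),90))
```

```text
t 49.3 tcp [608.1 313.5  86.6] gap 50.9 F [-0.1  0.3 -2.4] yaw 89.97 down [-0.001 -0.001 -1.   ] q [ 0.36  0.57  0.17  1.17 -0.    0.36]
(array([  26.9, -395.1,   -0.7]), array([-0.03, -0.05,  0.04]))
```

send_rows:
  plan:
    - [-12,0,0,0,0,0]
    - [-19,-10,0,0,0,0]
    - [-20,-40,0,0,0,0]
    - [-20,-85,0,0,0,0]
    - [-20,-130,0,0,0,0]
    - [-20,-175,0,0,0,0]
    - [-20,-220,0,0,0,0]
    - [-20,-265,0,0,0,0]
    - [-20,-310,-1,0,0,0]
    - [-20,-350,-1,0,0,0]

```text
clock: 50.55
tcp_pos: [0.6066, -0.0384, 0.1063]
orientation: [0.707, 0.0, 0.707, -0.001]
wrist_force: [0.4, 0.9, -2.6]
finger_gap: 0.0508
```

send_rows:
  plan:
    - [0,-30,0,0,0,0]
    - [0,-43,0,0,0,0]
    - [4,-45,0,0,0,0]
    - [12,-45,0,0,0,0]
    - [20,-45,0,0,0,0]
    - [28,-45,0,0,0,0]
    - [34,-45,0,0,0,0]
    - [36,-45,0,0,0,0]
    - [36,-45,0,0,0,0]
    - [36,-45,0,0,0,0]

```text
clock: 51.8
tcp_pos: [0.6075, -0.0812, 0.0704]
orientation: [0.707, 0.0, 0.707, -0.0]
wrist_force: [0.1, -0.2, -3.4]
finger_gap: 0.051
```

Run:
```python
from h import *
show(); print(delta((.6072,-.0816,.060),90))
```

```text
t 51.8 tcp [607.5 -81.2  70.4] gap 51.0 F [ 0.1 -0.2 -3.4] yaw 89.98 down [ 0.001 -0.    -1.   ] q [-0.26  0.45 -0.08  1.04 -0.   -0.26]
(array([10.4, -0.4, -0.3]), array([-0.02,  0.04,  0.01]))
```

Now lower by the last 10.5 mm.

send_rows:
  plan:
    - [3,0,0,0,0,0]
    - [6,0,0,0,0,0]
    - [8,0,0,0,0,0]
    - [9,0,0,0,0,0]
    - [10,0,0,0,0,0]
    - [10.5,0,0,0,0,0]
    - [10.5,0,0,0,0,0]
    - [10.5,0,0,0,0,0]
    - [10.5,0,0,0,0,0]
    - [10.5,0,0,0,0,0]

```text
clock: 53.05
tcp_pos: [0.6073, -0.0811, 0.0597]
orientation: [0.707, 0.0, 0.707, -0.0]
wrist_force: [0.1, -0.2, -3.4]
finger_gap: 0.0508
```

```bash
python3 -c "
from h import *
show()"
```

```text
t 53.05 tcp [607.3 -81.1  59.7] gap 50.8 F [ 0.1 -0.2 -3.4] yaw 89.98 down [ 0. -0. -1.] q [-0.26  0.46 -0.09  1.02 -0.   -0.26]
```

send_rows:
  plan:
    - [0.5,0,0,0,0,0]
    - [1,0,0,0,0,0]
    - [1.2,0,0,0,0,0]
    - [1.2,0,0,0,0,0]
    - [1.2,0,0,0,0,0]
    - [1.2,0,0,0,0,0]
    - [1.2,0,0,0,0,0]
    - [1.2,0,0,0,0,0]
    - [1.2,0,0,0,0,0]
    - [1.2,0,0,0,0,0]

```text
clock: 54.3
tcp_pos: [0.6077, -0.0811, 0.0594]
orientation: [0.708, -0.0, 0.707, -0.0]
wrist_force: [-2.0, 1.3, 5.7]
finger_gap: 0.0509
```

send_rows:
  plan:
    - [0,0,0,0,0,0]
    - [0,0,0,0,0,0]
    - [0,0,0,0,0,0]
    - [0,0,0,0,0,0]
    - [0,0,0,0,0,0]
    - [-5,0,0,0,0,0]
    - [-20,0,0,0,0,0]
    - [-45,0,0,0,0,0]
    - [-75,0,0,0,0,0]
    - [-105,0,0,0,0,0]
  claw: 85

```text
clock: 55.55
tcp_pos: [0.6075, -0.0812, 0.1657]
orientation: [0.708, -0.0, 0.707, -0.0]
wrist_force: [0.8, -0.6, 0.2]
finger_gap: 0.0851
```

Run:
```python
from h import *
show(); print(delta((.528,.3208,.0487),90))
c=viewer.read_camera("scene"); f=c["frame"]; cv2.imwrite("pics/x1.png",f)
```

```text
t 55.55 tcp [607.5 -81.2 165.7] gap 85.1 F [ 0.8 -0.6  0.2] yaw 89.98 down [ 0.001 -0.    -1.   ] q [-0.26  0.4   0.08  1.25 -0.   -0.26]
(array([116.7, 402. , -79.8]), array([-0.02,  0.08,  0.02]))
```

View pics/x1.png

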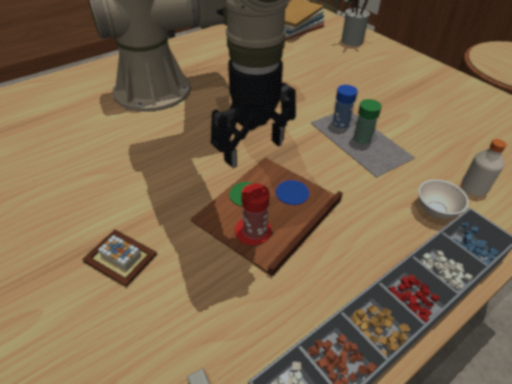

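Red is on its coaster. Green is next.

send_rows:
  plan:
    - [0,20,-4,0,0,0]
    - [0,60,-12,0,0,0]
    - [0,110,-22,0,0,0]
    - [0,160,-32,0,0,0]
    - [0,210,-42,0,0,0]
    - [0,260,-52,0,0,0]
    - [0,310,-62,0,0,0]
    - [0,355,-71,0,0,0]
    - [0,388,-77,0,0,0]
    - [0,402,-80,0,0,0]

```text
clock: 56.85
tcp_pos: [0.5253, 0.3231, 0.1625]
orientation: [0.706, -0.001, 0.708, 0.001]
wrist_force: [0.1, -0.1, 0.5]
finger_gap: 0.0849
```

send_rows:
  plan:
    - [0,0,0,0,0,0]
    - [10,0,0,0,0,0]
    - [30,0,0,0,0,0]
    - [55,0,0,0,0,0]
    - [80,0,0,0,0,0]
    - [100,0,0,0,0,0]
    - [111,0,0,0,0,0]
    - [116,0,0,0,0,0]
    - [116,0,0,0,0,0]
    - [116,0,0,0,0,0]

```text
clock: 58.1
tcp_pos: [0.528, 0.3211, 0.0482]
orientation: [0.708, 0.0, 0.707, 0.0]
wrist_force: [-0.5, -0.5, -0.7]
finger_gap: 0.0847
```

Run:
```python
from h import *
show(); print(delta((.528,.3208,.0487),90))
c=viewer.read_camera("scene"); f=c["frame"]; cv2.imwrite("pics/y1.png",cv2.resize(f[40:200,290:440],None,fx=3,fy=3,interpolation=cv2.INTER_CUBIC))
```

```text
t 58.1 tcp [528.  321.1  48.2] gap 84.7 F [-0.5 -0.5 -0.7] yaw 89.97 down [ 0.001  0.    -1.   ] q [ 0.42  0.48 -0.1   1.   -0.    0.42]
(array([-0.5, -0.3, -0. ]), array([-0.03,  0.08, -0.03]))
```

View pics/y1.png

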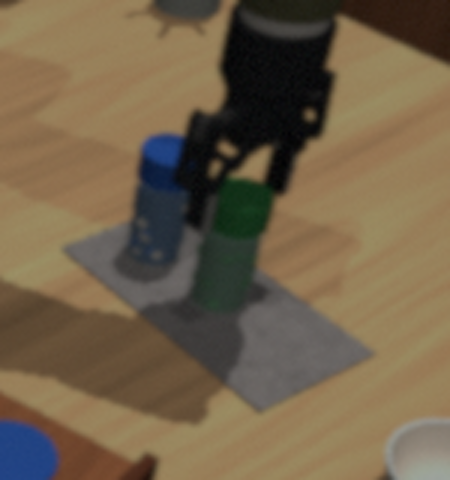

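send_rows:
  plan:
    - [0,0,0,0,0,0]
    - [0,0,0,0,0,0]
    - [0,0,0,0,0,0]
    - [0,0,0,0,0,0]
    - [0,0,0,0,0,0]
    - [0,0,0,0,0,0]
    - [0,0,0,0,0,0]
    - [-8,0,0,0,0,0]
    - [-22,0,0,0,0,0]
    - [-38,0,0,0,0,0]
  claw: 40

```text
clock: 59.4
tcp_pos: [0.527, 0.3206, 0.0858]
orientation: [0.707, -0.0, 0.708, -0.0]
wrist_force: [0.0, 0.7, -2.5]
finger_gap: 0.0509
```

Run:
```python
from h import *
show(); print(delta((.5173,-.0347,.059),90))
```

```text
t 59.4 tcp [527.  320.6  85.8] gap 50.9 F [ 0.   0.7 -2.5] yaw 89.97 down [-0.001 -0.001 -1.   ] q [ 0.42  0.45 -0.04  1.08 -0.    0.42]
(array([  27. , -355.3,   -9.5]), array([-0.03, -0.07,  0.04]))
```

send_rows:
  plan:
    - [-12,0,0,0,0,0]
    - [-19,-10,0,0,0,0]
    - [-20,-40,-1,0,0,0]
    - [-20,-85,-2,0,0,0]
    - [-20,-130,-4,0,0,0]
    - [-20,-175,-5,0,0,0]
    - [-20,-220,-6,0,0,0]
    - [-20,-265,-8,0,0,0]
    - [-20,-305,-9,0,0,0]
    - [-20,-335,-10,0,0,0]

```text
clock: 60.65
tcp_pos: [0.5166, -0.0163, 0.1056]
orientation: [0.707, 0.001, 0.707, -0.001]
wrist_force: [0.6, 0.1, -3.4]
finger_gap: 0.0512
```

send_rows:
  plan:
    - [0,-16,0,0,0,0]
    - [0,-20,0,0,0,0]
    - [6,-20,0,0,0,0]
    - [16,-20,0,0,0,0]
    - [26,-20,0,0,0,0]
    - [35,-20,0,0,0,0]
    - [41,-20,0,0,0,0]
    - [44,-20,0,0,0,0]
    - [46,-20,0,0,0,0]
    - [46,-20,0,0,0,0]

```text
clock: 61.9
tcp_pos: [0.5174, -0.0342, 0.0595]
orientation: [0.707, 0.0, 0.707, -0.0]
wrist_force: [0.2, -0.3, -3.1]
finger_gap: 0.0507
```

Run:
```python
from h import *
show(); print(delta((.5173,-.0347,.0585),90))
```

```text
t 61.9 tcp [517.4 -34.2  59.5] gap 50.7 F [ 0.2 -0.3 -3.1] yaw 89.97 down [ 0. -0. -1.] q [-0.22  0.29 -0.34  0.93 -0.   -0.22]
(array([ 1. , -0.5, -0.1]), array([-0.03,  0.02,  0.01]))
```

send_rows:
  plan:
    - [0.5,0,0,0,0,0]
    - [1,0,0,0,0,0]
    - [1.5,0,0,0,0,0]
    - [1.5,0,0,0,0,0]
    - [1.5,0,0,0,0,0]
    - [1.5,0,0,0,0,0]
    - [1.5,0,0,0,0,0]
    - [1.5,0,0,0,0,0]
    - [1.5,0,0,0,0,0]
    - [1.5,0,0,0,0,0]

```text
clock: 63.15
tcp_pos: [0.5177, -0.0342, 0.0589]
orientation: [0.708, -0.0, 0.707, -0.0]
wrist_force: [-2.2, 0.8, 5.8]
finger_gap: 0.0513
```

```bash
python3 -c "
from h import *
show()"
```

```text
t 63.15 tcp [517.7 -34.2  58.9] gap 51.3 F [-2.2  0.8  5.8] yaw 89.98 down [ 0.001 -0.    -1.   ] q [-0.22  0.29 -0.35  0.93 -0.   -0.22]
```

Landed. Release, then go to blue.

send_rows:
  plan:
    - [0,0,0,0,0,0]
    - [0,0,0,0,0,0]
    - [0,0,0,0,0,0]
    - [0,0,0,0,0,0]
    - [0,0,0,0,0,0]
    - [-5,0,0,0,0,0]
    - [-20,0,0,0,0,0]
    - [-45,0,0,0,0,0]
    - [-75,0,0,0,0,0]
    - [-105,0,0,0,0,0]
  claw: 85

```text
clock: 64.4
tcp_pos: [0.5174, -0.0341, 0.165]
orientation: [0.708, -0.0, 0.707, -0.0]
wrist_force: [0.2, -0.2, 0.0]
finger_gap: 0.0846
```

send_rows:
  plan:
    - [0,20,-4,0,0,0]
    - [0,60,-11,0,0,0]
    - [0,105,-20,0,0,0]
    - [0,150,-28,0,0,0]
    - [0,195,-37,0,0,0]
    - [0,240,-46,0,0,0]
    - [0,285,-54,0,0,0]
    - [0,325,-62,0,0,0]
    - [0,350,-66,0,0,0]
    - [0,359,-68,0,0,0]

```text
clock: 65.65
tcp_pos: [0.4481, 0.3265, 0.1625]
orientation: [0.707, -0.001, 0.707, 0.001]
wrist_force: [0.8, 0.0, -0.2]
finger_gap: 0.0849
```

send_rows:
  plan:
    - [0,0,0,0,0,0]
    - [10,0,0,0,0,0]
    - [30,0,0,0,0,0]
    - [55,0,0,0,0,0]
    - [80,0,0,0,0,0]
    - [98,0,0,0,0,0]
    - [109,0,0,0,0,0]
    - [114,0,0,0,0,0]
    - [114,0,0,0,0,0]
    - [114,0,0,0,0,0]

```text
clock: 66.9
tcp_pos: [0.45, 0.3252, 0.0496]
orientation: [0.708, 0.0, 0.707, 0.0]
wrist_force: [0.0, -0.2, 0.1]
finger_gap: 0.0853
```

Run:
```python
from h import *
show(); print(delta((.4493,.3252,.0503),90))
c=viewer.read_camera("scene"); f=c["frame"]; cv2.imwrite("pics/z1.png",cv2.resize(f[40:260,210:440],None,fx=2.5,fy=2.5,interpolation=cv2.INTER_CUBIC))
```

```text
t 66.9 tcp [450.  325.2  49.6] gap 85.3 F [ 0.  -0.2  0.1] yaw 89.97 down [ 0.001  0.001 -1.   ] q [ 0.48  0.37 -0.27  0.94 -0.    0.48]
(array([-0.7,  0. , -0.7]), array([-0.03,  0.07, -0.03]))
```

View pics/z1.png

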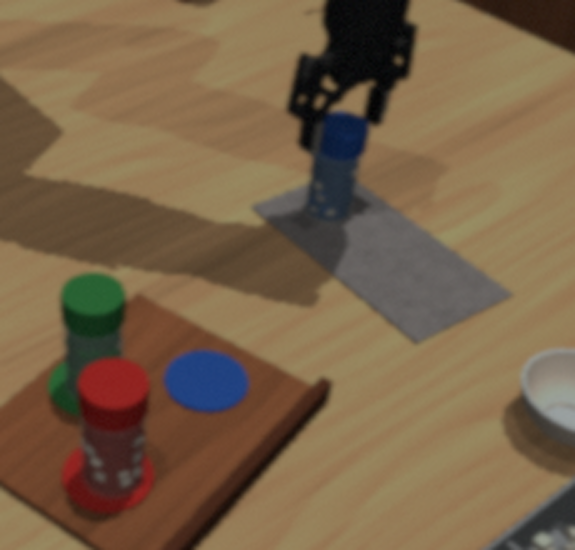

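send_rows:
  plan:
    - [0,0,0,0,0,0]
    - [0,0,0,0,0,0]
    - [0,0,0,0,0,0]
    - [0,0,0,0,0,0]
    - [0,0,0,0,0,0]
    - [0,0,0,0,0,0]
    - [0,0,0,0,0,0]
    - [-8,0,0,0,0,0]
    - [-22,0,0,0,0,0]
    - [-38,0,0,0,0,0]
  claw: 40

```text
clock: 68.2
tcp_pos: [0.4492, 0.3248, 0.0875]
orientation: [0.707, -0.0, 0.707, -0.0]
wrist_force: [-0.9, 0.1, -3.6]
finger_gap: 0.0511
```

send_rows:
  plan:
    - [-12,0,0,0,0,0]
    - [-19,-8,4,0,0,0]
    - [-20,-35,16,0,0,0]
    - [-20,-75,34,0,0,0]
    - [-20,-115,52,0,0,0]
    - [-20,-155,70,0,0,0]
    - [-20,-195,88,0,0,0]
    - [-20,-232,105,0,0,0]
    - [-20,-258,116,0,0,0]
    - [-20,-270,122,0,0,0]

```text
clock: 69.45
tcp_pos: [0.5717, 0.0529, 0.1068]
orientation: [0.707, 0.001, 0.707, -0.001]
wrist_force: [0.3, 0.4, -2.9]
finger_gap: 0.0511
```

send_rows:
  plan:
    - [0,-5,2,0,0,0]
    - [0,-5,2,0,0,0]
    - [6,-5,2,0,0,0]
    - [16,-5,2,0,0,0]
    - [26,-5,2,0,0,0]
    - [35,-5,2,0,0,0]
    - [40,-5,2,0,0,0]
    - [42,-5,2,0,0,0]
    - [42,-5,2,0,0,0]
    - [42,-5,2,0,0,0]

```text
clock: 70.7
tcp_pos: [0.5736, 0.0498, 0.0653]
orientation: [0.707, 0.0, 0.707, -0.0]
wrist_force: [-0.2, -0.1, -3.5]
finger_gap: 0.0509
```

Run:
```python
from h import *
show(); print(delta((.5736,.0498,.0596),90))
```

```text
t 70.7 tcp [573.6  49.8  65.3] gap 50.9 F [-0.2 -0.1 -3.5] yaw 89.97 down [ 0.001 -0.    -1.   ] q [-0.05  0.39 -0.19  0.99 -0.   -0.05]
(array([ 5.7, -0. , -0.1]), array([-0.03,  0.04,  0.01]))
```

send_rows:
  plan:
    - [1,0,0,0,0,0]
    - [2.5,0,0,0,0,0]
    - [4,0,0,0,0,0]
    - [5,0,0,0,0,0]
    - [5.5,0,0,0,0,0]
    - [5.5,0,0,0,0,0]
    - [5.5,0,0,0,0,0]
    - [5.5,0,0,0,0,0]
    - [5.5,0,0,0,0,0]
    - [5.5,0,0,0,0,0]

```text
clock: 71.95
tcp_pos: [0.5736, 0.0499, 0.0605]
orientation: [0.708, 0.0, 0.707, -0.0]
wrist_force: [-2.6, -0.1, 4.7]
finger_gap: 0.051
```

```bash
python3 -c "
from h import *
show()"
```

```text
t 71.95 tcp [573.6  49.9  60.5] gap 51.0 F [-2.6 -0.1  4.7] yaw 89.98 down [ 0.001 -0.    -1.   ] q [-0.05  0.39 -0.2   0.98 -0.   -0.05]
```

Landed. Release, rise and back away for a clear view.

send_rows:
  plan:
    - [0,0,0,0,0,0]
    - [0,0,0,0,0,0]
    - [0,0,0,0,0,0]
    - [0,0,0,0,0,0]
    - [0,0,0,0,0,0]
    - [-5,0,0,0,0,0]
    - [-20,0,0,0,0,0]
    - [-45,0,0,0,0,0]
    - [-75,0,0,0,0,0]
    - [-110,0,0,0,0,0]
  claw: 85

```text
clock: 73.2
tcp_pos: [0.5732, 0.0499, 0.1713]
orientation: [0.707, 0.0, 0.707, -0.0]
wrist_force: [0.7, 0.6, 0.2]
finger_gap: 0.0849
```

send_rows:
  plan:
    - [-10,10,0,0,0,0]
    - [-20,40,-5,0,0,0]
    - [-20,75,-15,0,0,0]
    - [-20,115,-30,0,0,0]
    - [-20,155,-50,0,0,0]
    - [-20,195,-70,0,0,0]
    - [-20,225,-85,0,0,0]
    - [-20,245,-95,0,0,0]
    - [-20,250,-100,0,0,0]
    - [-20,250,-100,0,0,0]

```text
clock: 74.45
tcp_pos: [0.473, 0.3, 0.1892]
orientation: [0.707, -0.0, 0.707, 0.0]
wrist_force: [0.2, -0.3, -0.3]
finger_gap: 0.0854
```

```bash
python3 - <<'E'
from h import *
show()
c=viewer.read_camera("top"); f=c["frame"]; cv2.imwrite("pics/zz_top.png",f)
hsv=cv2.cvtColor(f,cv2.COLOR_BGR2HSV)
cv2.imwrite("pics/zz_b.png",cv2.resize(f[120:250,185:335],None,fx=5,fy=4.6,interpolation=cv2.INTER_CUBIC))
c=viewer.read_camera("scene"); cv2.imwrite("pics/zz_s.png",c["frame"])
E
python3 m.py | grep -E "mosaic|frame|^[gbr] |floor"
```

```text
t 74.45 tcp [473.  300.  189.2] gap 85.4 F [ 0.2 -0.3 -0.3] yaw 90.03 down [-0. -0. -1.] q [ 0.42  0.29 -0.02  1.27 -0.    0.42]
frame c [ 505.3 -316.4] size 109.4 87.1 long angle 22.75
floor c [ 505.6 -319.2] size 85.4 59.5 long angle 22.77
mosaic c [572.1 -15.7] size 1179.7 866.5 long angle -89.74
g (266.3333435058594, 211.5) 15.864971160888672 area 746.0 z119 [ 0.5162 -0.0322] z14 [ 0.5178 -0.0345] r z119 0.03234191666229087 r z14 0.036236298829195164
b (228.8000030517578, 186.1999969482422) 16.973018646240234 area 777.0 z119 [0.5679 0.0444] z14 [0.5758 0.0514] r z119 0.03460075338286729 r z14 0.03876712850351072
r (287.78204345703125, 170.93589782714844) 17.721603393554688 area 827.5 z119 [ 0.5993 -0.0763] z14 [ 0.6109 -0.0839] r z119 0.03612679873566262 r z14 0.040476929317365115
```

View pics/zz_b.png

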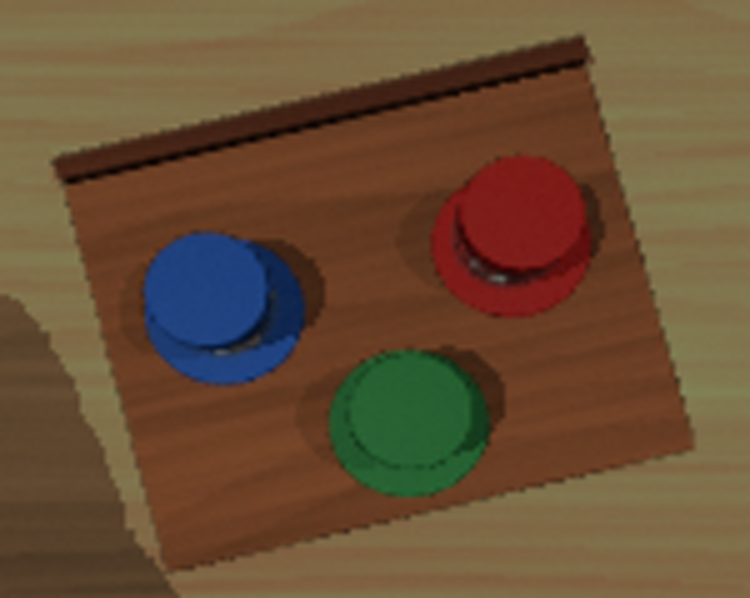

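View pics/zz_s.png

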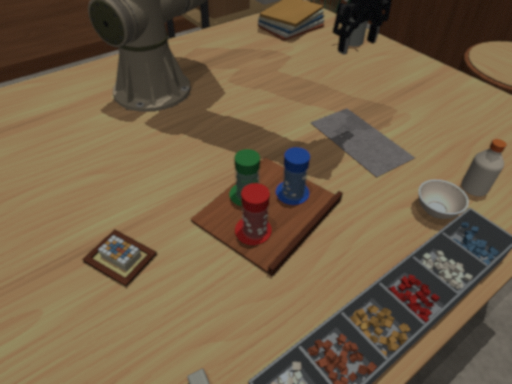

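The caps sit about 3 mm or less off the coaster centres, well inside 14 mm. Everything is upright and the gripper is clear, so I'll hand in.

Run:
```python
from h import *
c=viewer.read_camera("top")
print(ray(c,[(289.6,166.1),(226.4,182.8),(267,208.9)],.119)[:,:2].round(4).tolist())
print(job.hand_in())
```

```text
[[0.6092, -0.0801], [0.5749, 0.0494], [0.5215, -0.0335]]
the job is handed in; nothing more can be done
None
```

I parked all three jars on the mat, laid the mosaic in the frame and returned each jar to its own coaster. The job was handed in at about 74.5 s of the 141 s allowed.

**Final checks:**
- **Jars:** all three stand upright. The cap centres, read by eye from the top camera, are about 2.5 mm (red), 1.4 mm (blue) and 4.4 mm (green) from the coaster centres; the limit is 14 mm.
- **Mosaic:** by eye in the top and scene views it lies flat and centred in the frame, with its long side parallel to the frame's. I placed it with the tool within 1 mm and 0.1° of the measured frame. My automatic mosaic measurement only covered its starting spot, so it gave no usable final reading.
- **Gripper:** it was open, clear of everything and about 19 cm up at hand-in.

**Disagreements:**
- **Fingertip height:** both cameras put the fingertips about 30–40 mm above the reported TCP. My first mosaic grasp closed above it without touching it. I stepped down with force checks until the fingers gripped at 39.8 mm.
- **Mosaic tilt:** right after lifting, the scene view suggested the mosaic was tilted by up to about 5°; it lay flat after release.
- **Wrist camera:** it read about 4 mm off from the top camera along x, so I used the top camera's positions.

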